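# Seal the small round cheeses in the vacuum box

### The arm

A 6-joint arm with a two-finger parallel gripper is mounted at the origin on the work surface. World frame = base frame: x ahead of the robot, y to its left, z up, the work surface at z = 0. Lengths are in m, angles in degrees, forces in N, time in s.
With the tool pointing down it reaches from about 0.25 to 0.725 m from the base axis. Payload 9.7 kg.
Tool frame: the origin (TCP) lies between the finger pads, 19 mm behind the fingertips; this is the grasp point; z points along the fingers, y is the line along which they close (so a half turn about z gives the same grasp; the last joint's range is limited). The gripper opens to 85 mm and grips with 20 to 120 N. Pads are 22 mm wide; open, the fingers measure 114 mm over their backs; the gripper's body (76 mm by 85 mm) begins 54 mm behind the grasp point. The pads swing forward as they close: fully open they stand 13 mm farther back than shut.
Start: joints at [-73.797, 4.979, 10.078, 95.1, 0, 90], TCP at [0.153, -0.528, 0.25] pointing down, gripper open.
Joint ranges: [-179.16, 179.16], [-48.56, 103.87], [-65.8, 70.77], [-126.05, 130.52], [-82.76, 87.17], [-180, 180]. Speed limits (degrees/s): [127.2, 127.2, 147.25, 180, 180, 180].

### API

Orientations are given as [roll, pitch, yaw] about the fixed x, y, z axes, in that order (R = Rz(yaw) Ry(pitch) Rx(roll)).
In Python, from workcell import sensors, camera, ticket gives the robot as it stands.
- The arm moves only by the shell command python3 -m handwheel 'ROWS' [FORCE]. ROWS is a JSON object of lists of equal length, an entry for each row: "gripper": the opening, from -1 (shut) to 1 (fully open); "slide": the shift along the tool's x, y, z in mm, a list of three; "yaw": the turn about the tool's z in rad. A call has 1 to 8 rows; each row shifts and turns the commanded pose from where the row before left it, along the tool's axes as they then stand; what a row does not reach is not made up. A row lasts 1/12 s, in which the tool goes at most 41.7 mm and 7.16 degrees, less where a joint would pass 70% of its speed; a pose out of reach is approached as far as the arm can. A call is refused whole if a number of a shift passes 41.7 or a number of a turn 0.125, either way. A call with a gripper value outside its range is refused whole. The fingers move at their own pace and stop on an object; FORCE is the grip in N (left out, the last holds). Time passes only in rows, so rows that do not move let the fingers close. It gives the time, the measured TCP pose, the force, the opening and the grip force at its end, in the units of the state.
- sensors.get_obs(): the state, without advancing time (a new reading comes with each control period).
- camera(name): name is "scene" or "side" or "wrist"; returns a dict with "img" (400x640x3 uint8, red, green, blue), "fx", "fy", "cx", "cy" (pixels), "dist" ([k1, k2, p1, p2, k3] as OpenCV has them; the pictures are not rectified), "R" (3x3) and "t" (3): a world point X has camera coordinates R X + t. Camera axes: x right, y down, z forward; pixel columns grow to the right and rows downward; lengths in m; the calibration is good to about 2 mm. A picture is of the moment at which its call begins. There is no depth.
- ticket.job_done(): hands the job in; it is judged then, once.
The state is a dict: "time": time; "q": joint angles; "qd": joint speeds; "joint_efforts": joint torques, N m; "ee_pos": TCP position; "tcp_rot": TCP orientation; "wrist_force": force on the tool from outside, world axes, zero at the start; "torque": the same for the moment, N m; "opening": finger opening in m; "grasp_force": force on a finger pad.
Only numpy, scipy, OpenCV 4.12 (cv2) and the standard library are available. Lean on these libraries where they do the work, as an engineer would, in place of code of your own. Each camera call takes 0.05 s, during which the arm holds its last target. There are 200 camera calls.

### The job

Pack the small round cheeses for market in the vacuum box. Pinch the two tabs on its cover together to lift the cover off, lay it aside and stand all the round cheeses from the ripening board upright in the box, leaving the square ones on the board. Then put the cover back so that it lies flat on the rim with both catches sprung out, push the raised vent lever on the pump head right down, and pump the hand lever in full strokes until the needle stands in the dark band of the gauge, letting the lever come up again and leaving everything else where it is.

Things in the scene. Friction and masses are not known exactly. Their poses are not given: they have to be found in the camera images.
- station: Fixed steel vacuum packing stand: base plate 290 x 285 mm, 10 mm thick, carrying an open steel box and, on its -y side, a grey hand pump (block along x at y = -150 mm, x = -41 to 125 mm, 70 mm wide, top at z = 75 mm). Origin on the table under the centre of the box; x along the box's long side, y across it, z up. The table beside the box on its +y side is clear.
- box_in (a point): Centre of the box's inner floor, 17 mm above the table. The box is 265 (x) x 162 (y) mm outside, 245 x 142 mm inside, rim 75 mm above the table. Inside the middle of each long wall, at the rim, a catch lip 50 mm long juts 6 mm inwards (130 mm clear between the lips).
- cover: Loose cover, 0.38 kg: white plate 265 x 162 x 5 mm, a plug 238 x 124 mm standing 16 mm down from its underside (3 mm play all round) and, on top in the middle, a boss between two black pinch tabs. Origin in the middle of the plate's underside, x along the long side. Shut, it lies at the station's x = y = 0, z = 75 mm, same heading. Laid on the table it stands on the plug, origin 16 mm up.
- cover_pinch (a point): Point on the cover's axis 30 mm above its origin, midway between the pinch tabs: TCP here, fingers closing along the cover's y. The tabs are upright black plates 30 mm wide (x), from 6 to 40 mm above the cover's origin, outer faces 62 mm apart when free and 48 mm when pinched fully.
- tab_l (a joint): Travel (m) of the +y tab: 0 sprung out (catch under the lip), 0.007 pinched fully in (catch free). Spring 2.8 N out, 5.6 N in; a grip of 20 N or more keeps both in while the cover is lifted and carried by them. To refit, set the cover down on the rim still pinched, then let go: the tabs spring out under the lips.
- tab_r (a joint): The same for the -y tab.
- board: Fixed wooden ripening board 250 (x) x 270 (y) x 20 mm on the table; origin under its centre. The small cheeses stand on it in two rows of three.
- round1: Small round cheese with a cream side and brownish crust, 50 mm across, 34 mm tall, about 80 g; origin at the centre of its underside, z up. Two to four of the four are present; all that are present go in the box, which holds four in a row along its length.
- round2: Small round cheese with a cream side and brownish crust, 50 mm across, 34 mm tall, about 80 g; origin at the centre of its underside, z up. Two to four of the four are present; all that are present go in the box, which holds four in a row along its length.
- round3: Small round cheese with a cream side and brownish crust, 50 mm across, 34 mm tall, about 80 g; origin at the centre of its underside, z up. Two to four of the four are present; all that are present go in the box, which holds four in a row along its length.
- round4: Small round cheese with a cream side and brownish crust, 50 mm across, 34 mm tall, about 80 g; origin at the centre of its underside, z up. Two to four of the four are present; all that are present go in the box, which holds four in a row along its length.
- square1: Square cheese of the same rind, 44 x 44 x 30 mm, about 70 g, to stay on the board; origin at the centre of its underside.
- square2: Square cheese of the same rind, 44 x 44 x 30 mm, about 70 g, to stay on the board; origin at the centre of its underside.
- vent (a joint): Vent lever on the brass pump head (rad): about 0 raised (points up and outwards, 55 degrees above level, box vented: pumping has no effect), 0.96 right down (level, pointing to the station's -y, vent shut; over 0.85 counts as down). Stays where it is left; about 1.5 N on its knob moves it.
- vent_knob (a point): Centre of the black knob, 16 mm across, at the end of the vent lever, 50 mm from its pivot, which is at the station's x = 105, y = -150, z = 103 mm. It can simply be pressed down from above.
- pump (a joint): Hand lever of the pump (rad): 0 up (rest, 35 degrees above level), 0.80 fully down (11 degrees below level). A spring brings it back up; pressing its grip takes about 10 N at the top, 18 N near the bottom. A full stroke runs from below 0.1 to above 0.7 and back to below 0.1; short strokes do nothing.
- pump_grip (a point): Centre of the black rubber hand grip (26 mm thick, 60 mm long) of the pump lever, 120 mm from the pivot towards the station's -x. Press it down from above with closed fingers, straight down. Raised, the end of the lever stands 0.22 m above the table: travel higher than that.
- pump_pivot (a point): Pivot of the pump's hand lever, at the station's x = 25, y = -150, z = 115 mm.
- gauge_face (a point): Centre of the round white dial of the gauge, 45 mm across, lying face up on the pump block behind the lever's pivot.
- gauge (a joint): Needle of the vacuum gauge (rad), clockwise from above: 0 at rest, pointing to the station's -x; with the vent shut each full, steady stroke of the pump moves it on by 0.4 to 0.5 and it stays (four or five strokes reach the band). The dark band on the white dial runs from 1.75 to 3.1; at 3.05 it can go no further and the lever goes hard.
- jar: Bystander: closed glass jar near the robot, to its left, 70 mm across, 100 mm tall.
- brush: Bystander: rind brush lying near the robot, in front of the ripening board; origin under its middle.
Not all that is in view belongs to the job. Leave any green or purple look-alike of the round1 alone.

How it is judged:
By the outcome, as a careful person would: the job done as asked, in the order asked, and still so for the second after the job is handed in, with the robot touching nothing.
Of round1, round2, round3, round4 only 2 to 4 are there at a start; the rules pass over those that are not, and their reading is None.
At some moment in a run one of round1, round2, round3, round4 may be knocked a few centimetres aside while the robot is not near it.
It also fails if it takes over 210 s, if anything falls off the work surface, if the arm or the gripper's body presses on something with over 40 N, if the wrist force passes 120 N, or if a joint passes its speed limit or range.

## Working session

There is one attempt and no reset: what is moved stays moved. The work goes in short steps, Python scripts to look and compute and a shell command to move; the robot and the scene stay as the last step left them, time stands still between calls to the robot, and variables do not carry over. Pictures are saved under pics/ and viewed, at most 14 in all, crops included, and the job is handed in when it is done.

```bash
ls; mkdir -p pics; python3 - <<'E'
from workcell import sensors,camera
import cv2,numpy as np
for n in("scene","side"):
    c=camera(n); cv2.imwrite(f"pics/{n}0.png",c["img"][:,:,::-1]); np.savez(f"{n}0.npz",**c)
    print(n,c["fx"],c["dist"],np.round(-c["R"].T@c["t"],3))
c=camera("wrist");np.savez("wrist0.npz",**c);print(np.round(c["R"],2),-c["R"].T@c["t"])
print(sensors.get_obs())
E
```

```text
pics
scene 412.36299449526933 [0.01985013 0.         0.         0.         0.        ] [ 1.488 -0.46   0.922]
side 434.85410735132706 [-0.07832929  0.          0.          0.          0.        ] [ 0.105 -1.141  0.799]
[[ 0.28 -0.96  0.  ]
 [-0.91 -0.27  0.31]
 [-0.3  -0.09 -0.95]] [ 0.22978391 -0.50688029  0.37343443]
{'time': 0.15, 'q': array([-7.37980661e+01,  5.00457848e+00,  1.00458658e+01,  9.51001540e+01,
        7.78723278e-04,  9.00012526e+01]), 'qd': array([ 0.02864328, -0.08309147,  0.17779944,  0.00857194, -0.01364127,
       -0.11833278]), 'joint_efforts': array([ 3.86727343e-04, -5.20760536e+01,  4.65045798e+01,  1.37775106e-02,
        3.78959498e-05, -1.86823689e-05]), 'ee_pos': array([ 0.1534236 , -0.528008  ,  0.24944785]), 'tcp_rot': array([-1.79941133e+02, -7.77435885e-04,  1.62006805e+01]), 'wrist_force': array([0.44892007, 0.50624985, 0.07671768]), 'torque': array([-0.0063298 , -0.02733781, -0.01900391]), 'grasp_force': 0.0, 'opening': 0.08536412117824294}
```

View pics/scene0.png

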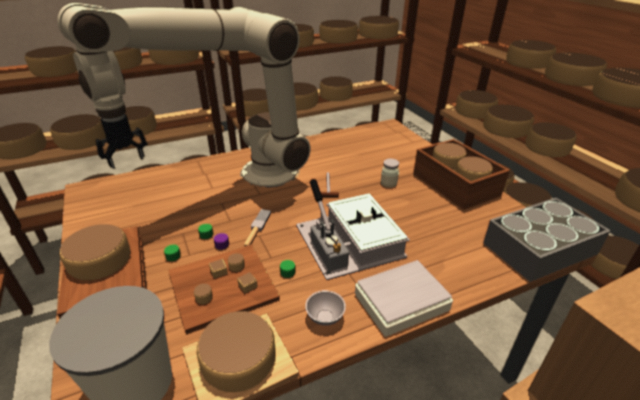

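View pics/side0.png

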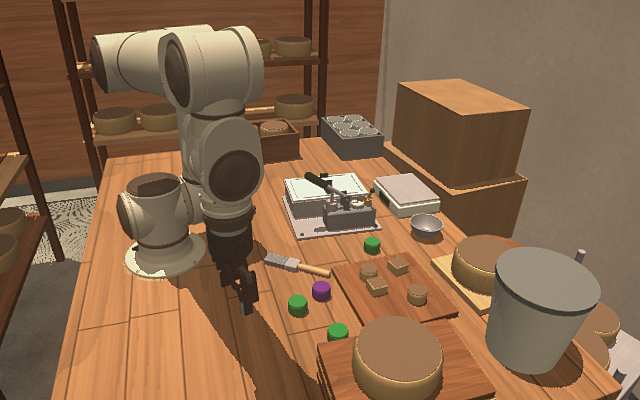

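Scene picture: the station's cover is at about (368,222), with the pump at (328,240) and the board at (225,285). Four cheeses stand on the board: (218,268), (236,262), (248,283) and (203,294). The look-alikes are the green ones at (172,253), (205,230) and (288,268) and the purple one at (221,240); the large cheeses are scenery. In the side picture the board cheeses are at (369,269), (399,264), (377,286) and (417,294). Next is one close mosaic to tell the rounds from the squares.

```bash
cat > h.py <<'E'
import cv2,numpy as np
from workcell import sensors,camera
def load(f): return dict(np.load(f))
def K(c): return np.array([[c["fx"],0,c["cx"]],[0,c["fy"],c["cy"]],[0,0,1.]],float)
def ray(c,p,z):
    u=cv2.undistortPoints(np.array(p,float).reshape(-1,1,2),K(c),np.array(c["dist"],float)).reshape(-1,2)
    d=np.c_[u,np.ones(len(u))]@c["R"]; o=-c["R"].T@c["t"]
    return o+d*((z-o[2])/d[:,2])[:,None]
def proj(c,X):
    r,_=cv2.Rodrigues(np.array(c["R"],float))
    return cv2.projectPoints(np.array(X,float).reshape(-1,1,3),r,np.array(c["t"],float),K(c),np.array(c["dist"],float))[0].reshape(-1,2)
def crop(im,x,y,w,h,s): return cv2.resize(im[y:y+h,x:x+w,::-1],None,fx=s,fy=s,interpolation=cv2.INTER_CUBIC)
E
python3 - <<'E'
from h import *
s=load("scene0.npz")["img"];d=load("side0.npz")["img"]
m=np.vstack([np.hstack([crop(s,160,230,130,97,3),crop(s,295,170,130,97,3)]),np.hstack([crop(d,330,235,130,97,3),crop(d,270,160,130,97,3)])])
cv2.imwrite("pics/m1.png",m);print(m.shape)
E
```

```text
(582, 780, 3)
```

View pics/m1.png

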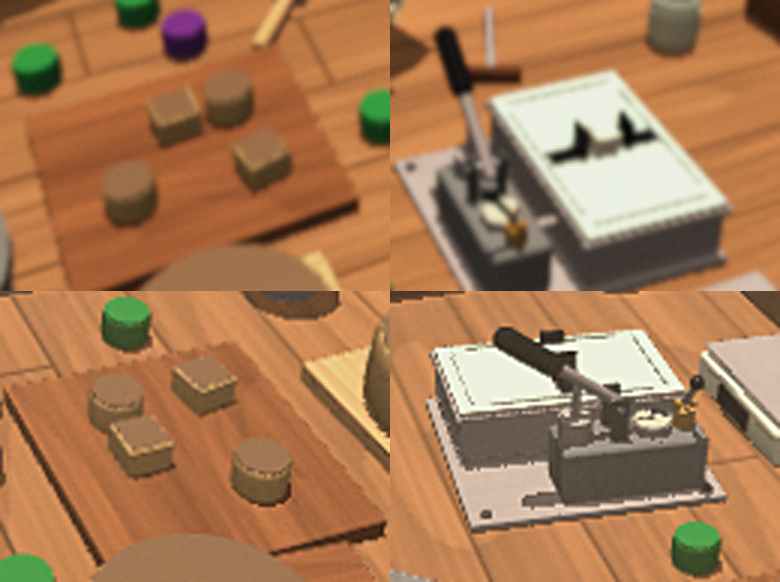

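The crop shows two rounds: scene tops at (236,259) and (203,289), side (369,268) and (417,289). The squares are at scene (218,265) and (247,280), side (377,282) and (398,263). The vent knob is up at side (399.7,190.7), and the station's headings can be measured from the cover's white plate.

```bash
python3 - <<'E'
from h import *
np.set_printoptions(precision=4,suppress=True)
C={n:load(n+"0.npz") for n in("scene","side")}
pts={"A":((236,258.7),(368.7,268)),"B":((203.3,289.3),(417.3,289.3)),"s1":((218,265.3),(377,282.3)),"s2":((247.3,280),(398,262.7))}
for k,(a,b) in pts.items():
    z=.054 if k in"AB" else .05
    print(k,ray(C["scene"],[a],z)[0],ray(C["side"],[b],z)[0])
for n,roi in(("scene",(322,190,410,255)),("side",(280,170,375,212))):
    c=C[n];im=c["img"].astype(int);m=np.zeros(im.shape[:2],np.uint8)
    x0,y0,x1,y1=roi;w=(im.min(2)>175)
    m[y0:y1,x0:x1]=w[y0:y1,x0:x1]
    k,l,st,ce=cv2.connectedComponentsWithStats(m);i=1+st[1:,4].argmax();ys,xs=np.where(l==i)
    X=ray(c,np.c_[xs,ys],.08)[:,:2]
    r=cv2.minAreaRect((X*1000).astype(np.float32));print(n,r,st[i]);print(cv2.boxPoints(r))
E
```

```text
A [ 0.5402 -0.2932  0.054 ] [ 0.5346 -0.2967  0.054 ]
B [ 0.6236 -0.4104  0.054 ] [ 0.6211 -0.4131  0.054 ]
s1 [ 0.5414 -0.3495  0.05  ] [ 0.5343 -0.3537  0.05  ]
s2 [ 0.6368 -0.2872  0.05  ] [ 0.6257 -0.2935  0.05  ]
scene ((559.1069946289062, 148.81324768066406), (162.30783081054688, 264.4077453613281), 86.47474670410156) [ 329  194   78   55 2040]
[[422.1632  75.9419]
 [686.0707  59.6839]
 [696.0508 221.6846]
 [432.1433 237.9426]]
side ((480.45721435546875, 149.71942138671875), (161.87716674804688, 129.4499969482422), 88.84109497070312) [284 178  46  24 597]
[[414.1084  70.1065]
 [543.5319  67.4883]
 [546.806  229.3324]
 [417.3825 231.9505]]
```

```bash
cat >> h.py <<'E'
def to(p,yaw=None):
    "remaining move to p: mm in the tool axes at yaw (deg, after turning), and tool turn in rad"
    o=sensors.get_obs(); y0=o["tcp_rot"][2]; y=y0 if yaw is None else yaw
    a=np.radians(y); d=(np.array(p)-o["ee_pos"])*1000
    print("turn %.3f slide %.1f %.1f %.1f"%(-np.radians((y-y0+180)%360-180),d[0]*np.cos(a)+d[1]*np.sin(a),d[0]*np.sin(a)-d[1]*np.cos(a),-d[2]),"at",np.round(o["ee_pos"],4),"yaw %.2f t %.2f"%(y0,o["time"]))
E
python3 -m handwheel '{"gripper":[1,1,1,1,1,1,1,1],"slide":[[0,0,-17],[0,0,-17],[0,0,-17],[18,-35,0],[18,-35,0],[18,-35,0],[18,-35,0],[18,-35,0]],"yaw":[0.115,0.115,0.115,0,0,0,0,0]}'
python3 -m handwheel '{"gripper":[1,1,1,1,1,1,1,1],"slide":[[18,-35,0],[18,-35,0],[18,-35,0],[18,-35,0],[18,-35,0],[18,-35,0],[18,-35,0],[18,-35,0]],"yaw":[0,0,0,0,0,0,0,0]}'
python3 -m handwheel '{"gripper":[1,1,1,1,1,1,1,1],"slide":[[18,-35,0],[18,-35,0],[18,-35,0],[18,-35,0],[18,-35,0],[18,-35,0],[18,-35,0],[0,0,0]],"yaw":[0,0,0,0,0,0,0,0]}'
python3 -m handwheel '{"gripper":[1,1],"slide":[[0,0,0],[0,0,0]],"yaw":[0,0]}'
python3 - <<'E'
from h import *
to([.559,.149,.3],-3.5)
c=camera("wrist");np.savez("w1.npz",**c);cv2.imwrite("pics/w1.png",c["img"][:,:,::-1])
im=c["img"].astype(int);m=(im.min(2)>165).astype(np.uint8)
k,l,st,ce=cv2.connectedComponentsWithStats(m);i=1+st[1:,4].argmax();ys,xs=np.where(l==i)
X=ray(c,np.c_[xs,ys],.08)[:,:2]*1000
print(cv2.minAreaRect(X.astype(np.float32)),st[i])
E
```

```text
time: 0.82
ee_pos: [0.2545, -0.3574, 0.3007]
tcp_rot: [-180.0, 0.0, -3.6]
wrist_force: [0.6, 0.1, 0.4]
opening: 0.0856
grasp_force: 0.0
time: 1.48
ee_pos: [0.4158, -0.0866, 0.301]
tcp_rot: [180.0, -0.0, -3.6]
wrist_force: [0.6, -0.5, 0.4]
opening: 0.0855
grasp_force: 0.0
time: 2.15
ee_pos: [0.55, 0.0605, 0.3048]
tcp_rot: [-175.9, 0.1, 4.4]
wrist_force: [0.7, 1.0, 0.3]
opening: 0.0856
grasp_force: 0.0
time: 2.32
ee_pos: [0.5476, 0.058, 0.306]
tcp_rot: [-176.0, 0.1, 4.2]
wrist_force: [-0.7, 0.1, 0.4]
opening: 0.0852
grasp_force: 0.0
turn 0.134 slide 5.8 -91.6 6.0 at [0.5476 0.058  0.306 ] yaw 4.16 t 2.32
((641.1746215820312, 79.76329040527344), (33.005191802978516, 79.22911071777344), 85.98676300048828) [ 306   16   42   91 1260]
```

View pics/w1.png

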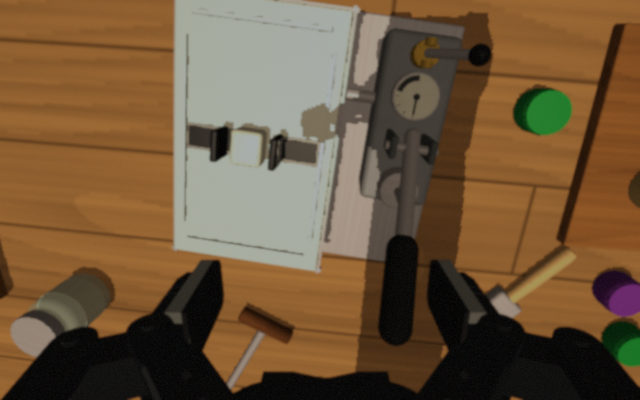

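The wrist view shows the cover at (265,135), tabs at (219,143) and (277,150), vent knob at (480,55), gauge at (415,97) and grip at (397,290). The pose came out tilted, so I'll check the joints.

```bash
python3 - <<'E'
from h import *
o=sensors.get_obs();print(np.round(o["q"],1),np.round(o["qd"],1))
E
```

```text
[  4.1   6.8  18.3 101.6   4.  179.9] [-0.3 -0.8 -0.1  0.1  0.1  0.1]
```

Joint 6 hit its limit, so I'll use the half-turned heading (yaw 176.5).

```bash

for i in 1; do python3 -m handwheel '{"gripper":[1,1,1,1,1,1,1,1],"slide":[[0,0,0],[0,0,0],[0,0,0],[0,0,0],[0,0,0],[0,0,0],[0,0,0],[0,0,0]],"yaw":[-0.125,-0.125,-0.125,-0.125,-0.125,-0.125,-0.125,-0.125]}'; done
python3 -m handwheel '{"gripper":[1,1,1,1,1,1,1,1],"slide":[[0,0,0],[0,0,0],[0,0,0],[0,0,0],[0,0,0],[0,0,0],[0,0,0],[0,0,0]],"yaw":[-0.125,-0.125,-0.125,-0.125,-0.125,-0.125,-0.125,-0.125]}' 
python3 -m handwheel '{"gripper":[1,1,1,1,1,1,1,1],"slide":[[0,0,0],[0,0,0],[0,0,0],[0,0,0],[0,0,0],[0,0,0],[0,0,0],[0,0,0]],"yaw":[-0.125,-0.125,-0.125,-0.125,-0.125,-0.125,-0.125,-0.125]}' 
python3 -c "
from h import *
to([.559,.149,.3],176.5);print(np.round(sensors.get_obs()['tcp_rot'],2),np.round(sensors.get_obs()['q'],1))"
```

```text
time: 3.03
ee_pos: [0.5473, 0.0573, 0.3069]
tcp_rot: [-177.8, -3.4, 61.7]
wrist_force: [-0.3, 0.5, -0.1]
opening: 0.0854
grasp_force: 0.0
time: 3.7
ee_pos: [0.5472, 0.0573, 0.3069]
tcp_rot: [178.3, -3.7, 119.1]
wrist_force: [-0.7, 0.6, 0.6]
opening: 0.0852
grasp_force: 0.0
time: 4.37
ee_pos: [0.5472, 0.0573, 0.3069]
tcp_rot: [176.0, -0.5, 176.4]
wrist_force: [0.2, 0.9, -0.3]
opening: 0.0853
grasp_force: 0.0
turn -0.003 slide -6.2 92.2 6.9 at [0.5472 0.0573 0.3069] yaw 176.35 t 4.37
[176.01  -0.55 176.35] [  4.    6.7  18.3 101.6   4.    7.7]
```

The row composition keeps the 4° tilt that came from the clamped joint. Driving the opposite way into the other end of joint 6 should undo it.

```bash

python3 -m handwheel '{"gripper":[1,1,1,1,1,1,1,1],"slide":[[0,0,0],[0,0,0],[0,0,0],[0,0,0],[0,0,0],[0,0,0],[0,0,0],[0,0,0]],"yaw":[-0.125,-0.125,-0.125,-0.125,-0.125,-0.125,-0.125,-0.125]}' >/dev/null
python3 -m handwheel '{"gripper":[1,1,1,1,1,1,1,1],"slide":[[0,0,0],[0,0,0],[0,0,0],[0,0,0],[0,0,0],[0,0,0],[0,0,0],[0,0,0]],"yaw":[-0.125,-0.125,-0.125,-0.125,-0.125,-0.125,-0.125,-0.125]}'  >/dev/null
python3 -m handwheel '{"gripper":[1,1,1,1,1,1,1,1],"slide":[[0,0,0],[0,0,0],[0,0,0],[0,0,0],[0,0,0],[0,0,0],[0,0,0],[0,0,0]],"yaw":[-0.125,-0.125,-0.125,-0.125,-0.125,-0.125,-0.125,-0.125]}'  >/dev/null
python3 -m handwheel '{"gripper":[1,1],"slide":[[0,0,0],[0,0,0]],"yaw":[-0.125,-0.1]}' >/dev/null
cat > q.py <<'E'
from h import *
o=sensors.get_obs();print(np.round(o['tcp_rot'],2),np.round(o['q'],1),np.round(o["ee_pos"],4))
E
python3 q.py
python3 -m handwheel '{"gripper":[1],"slide":[[0,0,0]],"yaw":[-0.1]}' >/dev/null; python3 q.py
python3 -m handwheel '{"gripper":[1],"slide":[[0,0,0]],"yaw":[-0.1]}' >/dev/null; python3 q.py
```

```text
[-175.98    0.21    1.14] [   4.     6.7   18.3  101.6    4.  -177.1] [0.5472 0.0573 0.3069]
[-1.7649e+02 -1.6000e-01  5.4100e+00] [   5.4    6.6   18.2  101.4    3.5 -180. ] [0.5463 0.0679 0.3068]
[-177.67   -0.48    8.54] [   8.7    6.3   17.8  101.1    2.3 -179.8] [0.5424 0.094  0.3067]
```

It works, so I'll continue until the tilt is gone.

```bash

python3 -m handwheel '{"gripper":[1],"slide":[[0,0,0]],"yaw":[-0.1]}' >/dev/null; python3 q.py
python3 -m handwheel '{"gripper":[1],"slide":[[0,0,0]],"yaw":[0]}' >/dev/null; python3 q.py
```

```text
[-178.85   -0.72   12.18] [  12.3    6.    17.6  100.9    1.2 -179.9] [0.5364 0.1219 0.3067]
[-178.8    -0.73   12.54] [  12.6    6.    17.6  100.9    1.2 -179.9] [0.5355 0.1254 0.307 ]
```

```bash

python3 -m handwheel '{"gripper":[1,1],"slide":[[0,0,0],[0,0,0]],"yaw":[-0.075,0]}' >/dev/null; python3 q.py
python3 -m handwheel '{"gripper":[1,1],"slide":[[0,0,0],[0,0,0]],"yaw":[-0.03,0]}' >/dev/null; python3 q.py
```

```text
[-179.68   -0.78   14.95] [  15.     5.9   17.5  100.8    0.3 -179.9] [0.5306 0.1437 0.3069]
[179.96  -0.77  15.83] [  15.9    5.9   17.5  100.8   -0.  -179.9] [0.529  0.1504 0.3067]
```

Level again. Turn to yaw 176.5, in the middle of joint 6's range.

```bash

python3 -m handwheel '{"gripper":[1,1,1,1,1,1,1,1],"slide":[[0,0,0],[0,0,0],[0,0,0],[0,0,0],[0,0,0],[0,0,0],[0,0,0],[0,0,0]],"yaw":[0.124,0.124,0.124,0.124,0.124,0.124,0.124,0.124]}' >/dev/null
python3 -m handwheel '{"gripper":[1,1,1,1,1,1,1,1],"slide":[[0,0,0],[0,0,0],[0,0,0],[0,0,0],[0,0,0],[0,0,0],[0,0,0],[0,0,0]],"yaw":[0.124,0.124,0.124,0.124,0.124,0.124,0.124,0.124]}' >/dev/null
python3 -m handwheel '{"gripper":[1,1,1,1,1,1,1,1],"slide":[[0,0,0],[0,0,0],[0,0,0],[0,0,0],[0,0,0],[0,0,0],[0,0,0],[0,0,0]],"yaw":[0.124,0.124,0.124,0.124,0.124,0.124,0.124,0.124]}' >/dev/null
python3 -m handwheel '{"gripper":[1,1,1,1,1],"slide":[[0,0,0],[0,0,0],[0,0,0],[0,0,0],[0,0,0]],"yaw":[0.124,0.124,0.124,0.124,0]}' >/dev/null
python3 q.py
python3 - <<'E'
from h import *
to([.559,.149,.3],176.5)
c=camera("wrist");np.savez("w2.npz",**c);cv2.imwrite("pics/w2.png",c["img"][:,:,::-1])
im=c["img"].astype(int);m=((im.min(2)>130)&(im.max(2)-im.min(2)<45)).astype(np.uint8)
k,l,st,ce=cv2.connectedComponentsWithStats(m);i=1+st[1:,4].argmax();ys,xs=np.where(l==i)
X=ray(c,np.c_[xs,ys],.08)[:,:2]*1000
print(cv2.minAreaRect(X.astype(np.float32)),st[i])
E
```

```text
[179.78   0.72 176.45] [ 15.8   6.   17.5 100.8  -0.   19.3] [0.5295 0.1493 0.3065]
turn -0.001 slide -29.5 1.5 6.5 at [0.5295 0.1493 0.3065] yaw 176.45 t 9.62
((554.2686157226562, 149.1198272705078), (162.56787109375, 268.8042907714844), 85.71724700927734) [  254    41   165   253 25797]
```

View pics/w2.png

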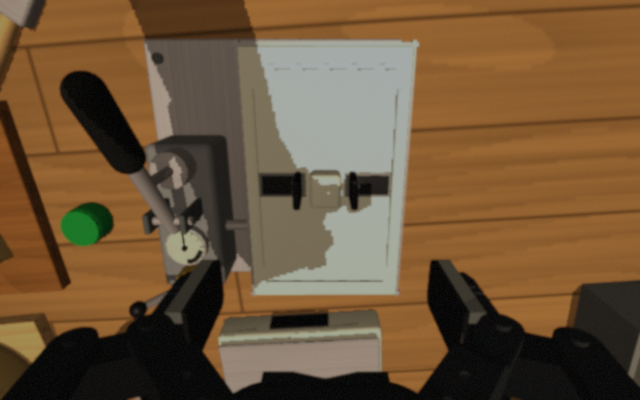

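The view shows cover corners at about (240,42), (416,42), (398,294) and (254,295), tabs at (297,190) and (353,190), boss at (325,189), and the big scale box behind.

```bash

python3 - <<'E'
from h import *
c=load("w2.npz")
P=ray(c,[(240,42),(416,42),(398,294),(254,295)],.08);print(np.round(P,4),P.mean(0))
e=(P[3]-P[0]+P[2]-P[1]);print("yaw",np.degrees(np.arctan2(e[1],e[0])))
print([np.linalg.norm(P[i]-P[i-1]) for i in range(4)])
print("tab tops z.115",ray(c,[(297,175),(352,175)],.115))
print(proj(c,[[.557,.149,.075+h] for h in (.005,.03,.04)]))
E
```

```text
[[0.4172 0.0783 0.08  ]
 [0.427  0.2382 0.08  ]
 [0.694  0.2227 0.08  ]
 [0.6849 0.0575 0.08  ]] [0.55575833 0.14915105 0.08      ]
yaw -3.881257093488038
[np.float64(0.26853173622359117), np.float64(0.1602099467943246), np.float64(0.2674056774002768), np.float64(0.16546574427998353)]
tab tops z.115 [[0.53592481 0.12263236 0.115     ]
 [0.53905947 0.17296417 0.115     ]]
[[326.83070576 184.01693311]
 [327.00654357 191.6581789 ]
 [327.08388825 195.01978165]]
```

```bash

python3 -m handwheel '{"gripper":[1,1,1,1,1,1,1,1],"slide":[[-27.5,1.4,0],[0,0,30],[0,0,40],[0,0,40],[0,0,40],[0,0,30],[0,0,10],[0,0,0]],"yaw":[0.003,0,0,0,0,0,0,0]}'
python3 -c "
from h import *
to([.557,.149,.105],176.3)
c=camera('wrist');np.savez('w3.npz',**c);s=camera('side')
m=np.hstack([crop(c['img'],120,60,400,300,1),crop(s['img'],250,110,150,113,2.66)[:300,:399]]);cv2.imwrite('pics/w3.png',m)"
```

```text
time: 10.33
ee_pos: [0.558, 0.1499, 0.1142]
tcp_rot: [179.9, 0.5, 176.8]
wrist_force: [0.1, 0.3, 0.9]
opening: 0.0857
grasp_force: 0.0
turn 0.009 slide 0.9 -1.0 9.2 at [0.558  0.1499 0.1142] yaw 176.84 t 10.33
```

View pics/w3.png

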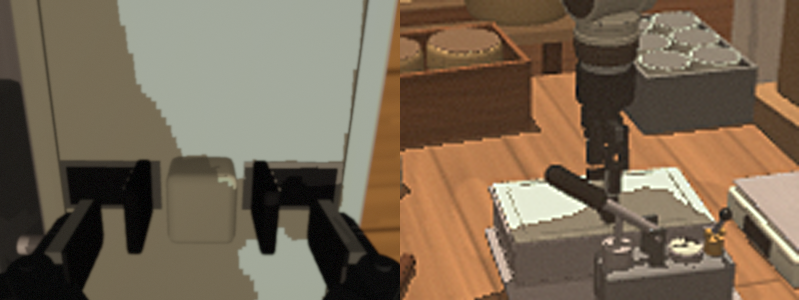

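The tabs are centred between the fingers. Go down 9 mm and pinch.

```bash

python3 -m handwheel '{"gripper":[1,1,-1,-1,-1,-1,-1,-1],"slide":[[0.9,-1,9],[0,0,0],[0,0,0],[0,0,0],[0,0,0],[0,0,0],[0,0,0],[0,0,0]],"yaw":[0.009,0,0,0,0,0,0,0]}' 40
python3 -m handwheel '{"gripper":[-1,-1,-1,-1,-1,-1],"slide":[[0,0,0],[0,0,0],[0,0,0],[0,0,0],[0,0,0],[0,0,0]],"yaw":[0,0,0,0,0,0]}' 40
python3 q.py
```

```text
time: 11.1
ee_pos: [0.5591, 0.1496, 0.1099]
tcp_rot: [179.8, 0.9, 176.2]
wrist_force: [-1.7, -3.5, 10.7]
opening: 0.0454
grasp_force: 42.4
time: 11.6
ee_pos: [0.5592, 0.1496, 0.1098]
tcp_rot: [179.8, 0.9, 176.2]
wrist_force: [-2.4, -2.6, 11.5]
opening: 0.0458
grasp_force: 42.3
[179.77   0.88 176.18] [15.   7.6 -2.6 78.9 -0.1 18.8] [0.5592 0.1496 0.1098]
```

```bash
python3 -c "
from h import *
c=load('scene0.npz')
print(np.round(ray(c,[(390,186),(467,207),(418,176),(487,242),(535,273),(400,262),(300,228)],0),3))
to([.559,.1496,.27]);"
python3 -m handwheel '{"gripper":[-1,-1,-1,-1,-1,-1,-1],"slide":[[0,0,-5],[0,0,-10],[0,0,-20],[0,0,-40],[0,0,-40],[0,0,-30],[0,0,0]],"yaw":[0,0,0,0,0,0,0]}' 60
python3 -c "
from h import *
s=camera('scene');d=camera('side')
m=np.hstack([crop(s['img'],290,130,190,150,2),crop(d['img'],240,80,190,150,2)]);cv2.imwrite('pics/l1.png',m)"
```

```text
[[ 0.321  0.411  0.   ]
 [ 0.568  0.596  0.   ]
 [ 0.305  0.562  0.   ]
 [ 0.756  0.518  0.   ]
 [ 0.931  0.546  0.   ]
 [ 0.716  0.193  0.   ]
 [ 0.421 -0.032  0.   ]]
turn -0.000 slide 0.2 0.0 -160.2 at [0.5592 0.1496 0.1098] yaw 176.18 t 11.60
time: 12.18
ee_pos: [0.5578, 0.1498, 0.2601]
tcp_rot: [179.6, 1.2, 176.2]
wrist_force: [0.1, 0.7, -2.9]
opening: 0.0438
grasp_force: 63.8
```

View pics/l1.png

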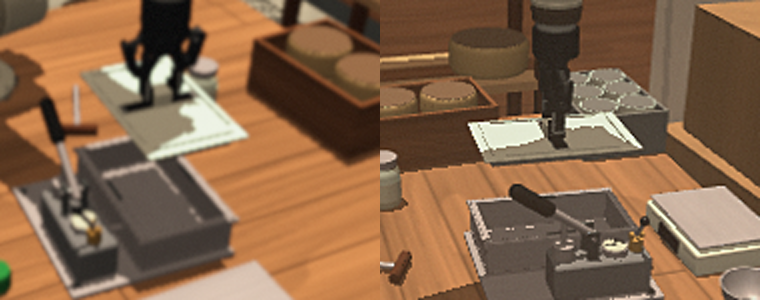

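Cover is lifted, with both tabs pinched (grip at scene crop (165,95)). Laying it aside at about (0.55, 0.345); the jar is at (0.32, 0.41) and clear.

```bash
python3 -c "
from h import *
to([.55,.345,.055]);"
python3 -m handwheel '{"gripper":[-1,-1,-1,-1,-1,-1,-1,-1],"slide":[[3.5,30,0],[3.5,33,0],[3.5,33,0],[3.5,33,0],[3.5,33,0],[3,32,0],[0,0,0],[0,0,0]],"yaw":[0,0,0,0,0,0,0,0]}'
python3 -c "
from h import *
to([.55,.345,.055],176.3);"
```

```text
turn -0.000 slide 20.0 194.6 198.7 at [0.5571 0.1495 0.2537] yaw 176.19 t 12.28
time: 12.95
ee_pos: [0.5481, 0.3457, 0.25]
tcp_rot: [179.9, 0.5, 176.3]
wrist_force: [0.7, -1.1, -3.7]
opening: 0.0439
grasp_force: 63.9
turn 0.001 slide -1.9 -0.6 195.0 at [0.5481 0.3457 0.25  ] yaw 176.34 t 12.95
```

```bash

python3 -m handwheel '{"gripper":[-1,-1,-1,-1,-1,-1,-1,-1],"slide":[[0,0,40],[0,0,40],[0,0,40],[0,0,40],[0,0,20],[0,0,10],[0,0,5],[0,0,0]],"yaw":[0,0,0,0,0,0,0,0]}'
python3 -m handwheel '{"gripper":[-1,-1],"slide":[[0,0,2],[0,0,0]],"yaw":[0,0]}'
```

```text
time: 13.62
ee_pos: [0.5515, 0.3441, 0.0577]
tcp_rot: [179.8, 0.7, 176.1]
wrist_force: [0.1, 0.1, -2.8]
opening: 0.0438
grasp_force: 63.9
time: 13.78
ee_pos: [0.5525, 0.3452, 0.058]
tcp_rot: [179.7, 0.8, 176.2]
wrist_force: [0.7, -0.7, -3.5]
opening: 0.044
grasp_force: 63.9
```

```bash

python3 -m handwheel '{"gripper":[-1,-1,-1],"slide":[[0,0,2],[0,0,2],[0,0,0]],"yaw":[0,0,0]}'
python3 -m handwheel '{"gripper":[-1,-1,-1],"slide":[[0,0,2],[0,0,0],[0,0,0]],"yaw":[0,0,0]}'
```

```text
time: 14.03
ee_pos: [0.5517, 0.345, 0.0524]
tcp_rot: [179.8, 0.7, 176.2]
wrist_force: [-0.6, -0.2, -3.7]
opening: 0.044
grasp_force: 63.9
time: 14.28
ee_pos: [0.5519, 0.3451, 0.0517]
tcp_rot: [179.7, 0.8, 176.2]
wrist_force: [-2.5, -0.7, 5.0]
opening: 0.044
grasp_force: 66.2
```

```bash

python3 -m handwheel '{"gripper":[1,1,1,1,1,1,1,1],"slide":[[0,0,0],[0,0,0],[0,0,0],[0,0,-20],[0,0,-40],[0,0,-40],[0,0,-40],[0,0,-40]],"yaw":[0,0,0,0,0,0,0,0]}'
python3 -m handwheel '{"gripper":[1,1,1,1,1,1,1,1],"slide":[[0,0,-40],[-3.5,-37.3,0],[-3.5,-37.3,0],[-3.5,-37.3,0],[-3.5,-37.3,0],[-3.5,-37.3,0],[-3.5,-37.3,0],[-3.5,-37.3,0]],"yaw":[0,0,0,0,0,0,0,0]}' >/dev/null
python3 -m handwheel '{"gripper":[1,1,1,1,1,1,1,1],"slide":[[-3.5,-37.3,0],[-3.5,-37.3,0],[-3.5,-37.3,0],[-3.5,-37.3,0],[-3.5,-37.3,0],[-3.5,-37.3,0],[-3.5,-37.3,0],[-3.5,-37.3,0]],"yaw":[0,0,0,0,0,0,0,0]}'
python3 -m handwheel '{"gripper":[1,1,1,1,1],"slide":[[-3.5,-37.3,0],[-3.5,-37.3,0],[-3.5,-37.3,0],[0,0,0],[0,0,0]],"yaw":[0,0,0,0,0]}'
python3 q.py
python3 -c "
from h import *
c=camera('wrist');np.savez('w4.npz',**c);cv2.imwrite('pics/w4.png',c['img'][:,:,::-1])"
```

```text
time: 14.95
ee_pos: [0.5491, 0.3442, 0.2324]
tcp_rot: [179.8, 0.7, 176.2]
wrist_force: [0.6, 0.4, 0.4]
opening: 0.0853
grasp_force: 0.0
time: 16.28
ee_pos: [0.5638, -0.2195, 0.2691]
tcp_rot: [179.8, 0.8, 176.2]
wrist_force: [1.0, -0.0, -0.2]
opening: 0.0855
grasp_force: 0.0
time: 16.7
ee_pos: [0.5667, -0.332, 0.2675]
tcp_rot: [179.8, 0.7, 176.0]
wrist_force: [-0.6, 0.0, 0.2]
opening: 0.0855
grasp_force: 0.0
[179.75   0.67 176.01] [-30.6  20.7  30.6  99.4   0.5 -26.6] [ 0.5667 -0.332   0.2675]
```

View pics/w4.png

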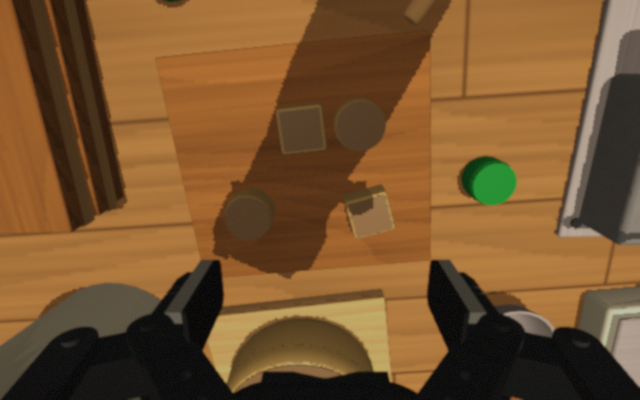

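The wrist view shows rounds at (360,123) and (248,214), the squares at (302,129) and (370,213), and green at (489,181). Round A almost touches a square on its -y side, so its fingers must close along x.

```bash
cat >> h.py <<'E'
S0=np.array([.557,.149]);SY=np.radians(-3.7)
def st(x,y): c,s=np.cos(SY),np.sin(SY); return S0+np.array([c*x-s*y,s*x+c*y])
E
python3 - <<'E'
from h import *
c=load("w4.npz")
P=ray(c,[(360,123),(248,212)],.054);print(np.round(P,4))
im=c["img"];g=cv2.GaussianBlur(cv2.cvtColor(im,cv2.COLOR_RGB2GRAY),(3,3),0)
print(cv2.HoughCircles(g,cv2.HOUGH_GRADIENT,1,40,param1=60,param2=14,minRadius=20,maxRadius=30))
to([P[0][0],P[0][1],.12],86.3)
E
```

```text
[[ 0.5326 -0.2972  0.054 ]
 [ 0.6141 -0.4141  0.054 ]]
[[[485.5 180.5  25. ]
  [582.5 256.5  29.4]
  [360.5 124.5  26.4]
  [452.5 298.5  28.2]
  [528.5 342.5  29.4]
  [414.5 348.5  29.4]
  [507.5 291.5  20.3]]]
turn 1.567 slide 31.1 -36.4 148.0 at [ 0.5669 -0.3306  0.268 ] yaw 176.09 t 16.75
```

```bash

python3 -m handwheel '{"gripper":[0.75,0.75,0.75,0.75,0.75,0.75,0.75,0.75],"slide":[[0,0,0],[0,0,0],[0,0,0],[0,0,0],[0,0,0],[0,0,0],[0,0,0],[0,0,0]],"yaw":[0.12,0.12,0.12,0.12,0.12,0.12,0.12,0.12]}' >/dev/null
python3 -m handwheel '{"gripper":[0.75,0.75,0.75,0.75,0.75,0.75,0.75,0.75],"slide":[[0,0,0],[0,0,0],[0,0,0],[0,0,0],[0,0,0],[31,-35,0],[0,0,40],[0,0,0]],"yaw":[0.12,0.12,0.12,0.12,0.12,0,0,0]}' >/dev/null
python3 -m handwheel '{"gripper":[0.75,0.75,0.75,0.75],"slide":[[0,0,40],[0,0,40],[0,0,25],[0,0,0]],"yaw":[0,0,0,0]}'
python3 - <<'E'
from h import *
to([.534,-.297,.045],86.3)
c=camera('wrist');np.savez('w5.npz',**c);cv2.imwrite('pics/w5.png',c['img'][:,:,::-1])
E
```

```text
time: 18.42
ee_pos: [0.5379, -0.2984, 0.1188]
tcp_rot: [179.6, -0.4, 86.9]
wrist_force: [-0.1, 0.5, -0.9]
opening: 0.0746
grasp_force: 0.0
turn 0.010 slide 1.2 -4.0 73.8 at [ 0.5379 -0.2984  0.1188] yaw 86.87 t 18.42
```

View pics/w5.png

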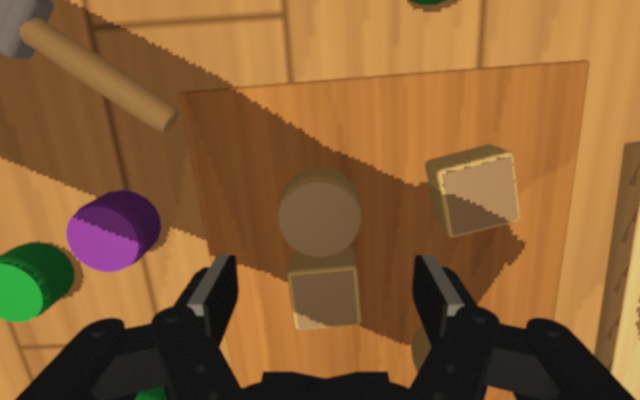

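Round A's top is at (320,215), between the fingers.

```bash
python3 - <<'E'
from h import *
c=load("w5.npz");P=ray(c,[(320,216)],.054)[0];print(P)
to([P[0],P[1],.045],86.5); print(proj(c,[[.5379,-.2984,.054]]))
E
```

```text
[ 0.53626054 -0.29473673  0.054     ]
turn 0.006 slide 4.2 -2.9 77.3 at [ 0.5389 -0.2991  0.1223] yaw 86.86 t 18.47
[[323.22916259 221.80391678]]
```

```bash

python3 -m handwheel '{"gripper":[0.75,0.75,0.75,0.75,-1,-1,-1,-1],"slide":[[4,-2,30],[0,0,30],[0,0,14],[0,0,0],[0,0,0],[0,0,0],[0,0,0],[0,0,0]],"yaw":[0,0,0,0,0,0,0,0]}' 25
python3 -m handwheel '{"gripper":[-1,-1,-1],"slide":[[0,0,0],[0,0,0],[0,0,0]],"yaw":[0,0,0]}'; python3 -c "
from h import *
x=st(-.05,0);to([x[0],x[1],.3],86.3)"
```

```text
time: 19.13
ee_pos: [0.5401, -0.2966, 0.0528]
tcp_rot: [179.0, -0.1, 86.8]
wrist_force: [-0.0, 0.6, 5.7]
opening: 0.0493
grasp_force: 25.2
time: 19.38
ee_pos: [0.5401, -0.2966, 0.0528]
tcp_rot: [179.0, -0.1, 86.8]
wrist_force: [0.4, 0.8, 5.0]
opening: 0.049
grasp_force: 25.2
turn 0.009 slide 445.7 -61.9 -247.2 at [ 0.5401 -0.2966  0.0528] yaw 86.81 t 19.38
```

```bash

python3 -m handwheel '{"gripper":[-1,-1,-1,-1,-1,-1,-1,-1],"slide":[[0,0,-10],[0,0,-35],[0,0,-40],[0,0,-40],[0,0,-40],[0,0,-40],[0,0,-40],[0,0,0]],"yaw":[0.009,0,0,0,0,0,0,0]}'
python3 -m handwheel '{"gripper":[-1,-1,-1,-1,-1,-1,-1,-1],"slide":[[30,-4,0],[38,-5.5,0],[38,-5.5,0],[38,-5.5,0],[38,-5.5,0],[38,-5.5,0],[38,-5.5,0],[38,-5.5,0]],"yaw":[0,0,0,0,0,0,0,0]}' >/dev/null
python3 -m handwheel '{"gripper":[-1,-1,-1,-1,-1,-1],"slide":[[38,-5.5,0],[38,-5.5,0],[38,-5.5,0],[36,-5,0],[0,0,0],[0,0,0]],"yaw":[0,0,0,0,0,0]}'; python3 -c "
from h import *
x=st(-.05,0);to([x[0],x[1],.05],86.3)"
```

```text
time: 20.05
ee_pos: [0.536, -0.297, 0.3056]
tcp_rot: [178.6, 0.1, 86.3]
wrist_force: [1.4, -0.5, -0.0]
opening: 0.0492
grasp_force: 26.6
time: 21.22
ee_pos: [0.4999, 0.1544, 0.2967]
tcp_rot: [179.2, -0.3, 86.5]
wrist_force: [-0.4, 0.1, -1.6]
opening: 0.0493
grasp_force: 26.5
turn 0.003 slide -1.7 7.3 246.7 at [0.4999 0.1544 0.2967] yaw 86.47 t 21.22
```

```bash

python3 -m handwheel '{"gripper":[-1,-1,-1,-1,-1,-1,-1,-1],"slide":[[-1.7,7,30],[0,0,40],[0,0,40],[0,0,40],[0,0,40],[0,0,35],[0,0,15],[0,0,0]],"yaw":[0,0,0,0,0,0,0,0]}'
python3 -m handwheel '{"gripper":[-1,-1],"slide":[[0,0,2],[0,0,0]],"yaw":[0,0]}'
```

```text
time: 21.88
ee_pos: [0.5087, 0.1494, 0.0523]
tcp_rot: [179.6, -0.1, 86.2]
wrist_force: [0.1, -0.3, -0.8]
opening: 0.049
grasp_force: 26.5
time: 22.05
ee_pos: [0.5115, 0.1509, 0.0552]
tcp_rot: [179.1, -0.3, 86.2]
wrist_force: [0.2, 0.8, -0.1]
opening: 0.0492
grasp_force: 26.5
```

```bash

python3 -m handwheel '{"gripper":[-1,-1,-1],"slide":[[0,0,3],[0,0,0],[0,0,0]],"yaw":[0,0,0]}'
python3 -m handwheel '{"gripper":[-1,-1,-1],"slide":[[0,0,2],[0,0,0],[0,0,0]],"yaw":[0,0,0]}'
```

```text
time: 22.3
ee_pos: [0.5108, 0.1513, 0.0511]
tcp_rot: [179.2, -0.2, 86.3]
wrist_force: [-0.1, -0.3, -1.7]
opening: 0.0489
grasp_force: 26.5
time: 22.55
ee_pos: [0.5111, 0.1515, 0.0494]
tcp_rot: [179.2, -0.3, 86.3]
wrist_force: [0.1, -0.4, 5.1]
opening: 0.0489
grasp_force: 27.4
```

```bash

python3 -m handwheel '{"gripper":[0.6,0.6,0.6,0.6,0.6,0.6,0.6,0.6],"slide":[[0,0,0],[0,0,0],[0,0,0],[0,0,-20],[0,0,-40],[0,0,-40],[0,0,-40],[0,0,-40]],"yaw":[0,0,0,0,0,0,0,0]}'
python3 -m handwheel '{"gripper":[0.75,0.75,0.75,0.75],"slide":[[0,0,-40],[0,0,-20],[0,0,0],[0,0,0]],"yaw":[0,0,0,0]}'; python3 -c "
from h import *
to([.617,-.413,.14],86.3)"
```

```text
time: 23.22
ee_pos: [0.5076, 0.1506, 0.2299]
tcp_rot: [179.3, -0.2, 86.3]
wrist_force: [1.6, 0.5, -0.0]
opening: 0.0684
grasp_force: 0.0
time: 23.55
ee_pos: [0.5078, 0.1507, 0.2892]
tcp_rot: [179.2, -0.3, 86.3]
wrist_force: [0.1, -0.6, -0.4]
opening: 0.0747
grasp_force: 0.0
turn -0.000 slide -555.5 145.3 149.2 at [0.5078 0.1507 0.2892] yaw 86.29 t 23.55
```

```bash

python3 -m handwheel '{"gripper":[0.75,0.75,0.75,0.75,0.75,0.75,0.75,0.75],"slide":[[-37,9.7,0],[-37,9.7,0],[-37,9.7,0],[-37,9.7,0],[-37,9.7,0],[-37,9.7,0],[-37,9.7,0],[-37,9.7,0]],"yaw":[0,0,0,0,0,0,0,0]}' >/dev/null
python3 -m handwheel '{"gripper":[0.75,0.75,0.75,0.75,0.75,0.75,0.75,0.75],"slide":[[-37,9.7,0],[-37,9.7,0],[-37,9.7,0],[-37,9.7,0],[-37,9.7,0],[-37,9.7,0],[-37,9.7,0],[0,0,35]],"yaw":[0,0,0,0,0,0,0,0]}' 
python3 -m handwheel '{"gripper":[0.75,0.75,0.75,0.75,0.75],"slide":[[0,0,40],[0,0,40],[0,0,30],[0,0,0],[0,0,0]],"yaw":[0,0,0,0,0]}'
python3 - <<'E'
from h import *
to([.617,-.413,.053],86.3)
c=camera('wrist');np.savez('w6.npz',**c);cv2.imwrite('pics/w6.png',c['img'][:,:,::-1])
s=camera('side');np.savez('side1.npz',**s)
o=sensors.get_obs()["ee_pos"];print(proj(c,[[o[0],o[1],.054]]))
E
```

```text
time: 24.88
ee_pos: [0.6265, -0.4221, 0.2602]
tcp_rot: [178.1, 0.5, 86.0]
wrist_force: [2.8, -1.8, 2.9]
opening: 0.0746
grasp_force: 0.0
time: 25.3
ee_pos: [0.6167, -0.4079, 0.1409]
tcp_rot: [179.6, -0.4, 86.3]
wrist_force: [0.3, -0.3, 1.4]
opening: 0.0747
grasp_force: 0.0
turn -0.000 slide -5.1 0.6 87.9 at [ 0.6167 -0.4079  0.1409] yaw 86.28 t 25.30
[[326.04428794 210.12929969]]
```

View pics/w6.png

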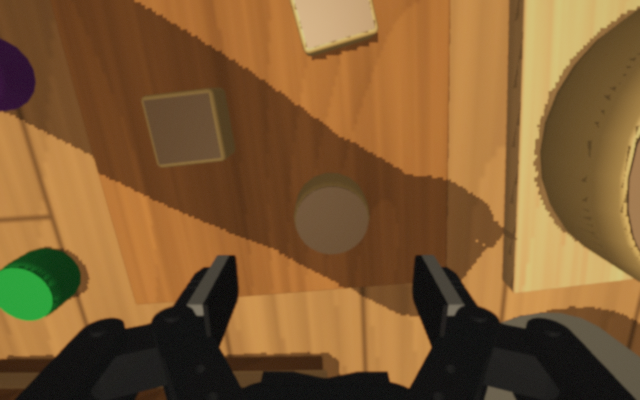

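B's top is at (332,215). A grey bucket shows at lower right, so I'll check its clearance.

```bash
python3 - <<'E'
from h import *
c=load("w6.npz");P=ray(c,[(332,216)],.054)[0];print(P)
to([P[0],P[1],.053],86.3)
a,b=load("scene0.npz"),load("side0.npz")
for z in(.1,.15,.2,.25): print(z,ray(a,[(109,325)],z)[0][:2],ray(b,[(547,280)],z)[0][:2],ray(a,[(57,332)],z)[0][:2],ray(b,[(495,268)],z)[0][:2])
E
```

```text
[ 0.62200559 -0.41326189  0.054     ]
turn -0.000 slide -4.0 3.8 93.3 at [ 0.6185 -0.409   0.1463] yaw 86.29 t 25.40
0.1 [ 0.68937376 -0.64409759] [ 0.92915664 -0.52603594] [ 0.65936728 -0.75591932] [ 0.82799152 -0.44391133]
0.15 [ 0.73795206 -0.63288532] [ 0.87020054 -0.57006116] [ 0.709771   -0.73790448] [ 0.77627533 -0.49381382]
0.2 [ 0.78653037 -0.62167305] [ 0.81124443 -0.61408637] [ 0.76017472 -0.71988964] [ 0.72455914 -0.54371631]
0.25 [ 0.83510867 -0.61046077] [ 0.75228833 -0.65811159] [ 0.81057844 -0.70187479] [ 0.67284294 -0.5936188 ]
```

The bucket is 0.27 m off, so it's clear. Descend and grip.

```bash

python3 -m handwheel '{"gripper":[0.75,0.75,0.75,0.75,0.75,-1,-1,-1],"slide":[[-4,3.5,30],[0,0,30],[0,0,20],[0,0,9],[0,0,0],[0,0,0],[0,0,0],[0,0,0]],"yaw":[0,0,0,0,0,0,0,0]}' 25
python3 -m handwheel '{"gripper":[-1,-1,-1,-1],"slide":[[0,0,0],[0,0,0],[0,0,0],[0,0,0]],"yaw":[0,0,0,0]}'; python3 -c "
from h import *
x=st(.055,0);to([x[0],x[1],.3],86.3)"
```

```text
time: 26.07
ee_pos: [0.6234, -0.4135, 0.0581]
tcp_rot: [179.1, -0.1, 86.3]
wrist_force: [0.0, 1.1, 8.0]
opening: 0.0485
grasp_force: 25.6
time: 26.4
ee_pos: [0.6235, -0.4134, 0.0581]
tcp_rot: [179.1, -0.1, 86.3]
wrist_force: [-0.7, 0.4, 8.0]
opening: 0.0489
grasp_force: 25.7
turn -0.000 slide 557.0 -47.6 -241.9 at [ 0.6235 -0.4134  0.0581] yaw 86.29 t 26.40
```

```bash

python3 -m handwheel '{"gripper":[-1,-1,-1,-1,-1,-1,-1,-1],"slide":[[0,0,-10],[0,0,-35],[0,0,-40],[0,0,-40],[0,0,-40],[0,0,-40],[0,0,-40],[0,0,0]],"yaw":[0,0,0,0,0,0,0,0]}'
python3 -m handwheel '{"gripper":[-1,-1,-1,-1,-1,-1,-1,-1],"slide":[[37,-3.2,0],[37,-3.2,0],[37,-3.2,0],[37,-3.2,0],[37,-3.2,0],[37,-3.2,0],[37,-3.2,0],[37,-3.2,0]],"yaw":[0,0,0,0,0,0,0,0]}' >/dev/null
python3 -m handwheel '{"gripper":[-1,-1,-1,-1,-1,-1,-1,-1],"slide":[[37,-3.2,0],[37,-3.2,0],[37,-3.2,0],[37,-3.2,0],[37,-3.2,0],[37,-3.2,0],[37,-3.2,0],[0,0,0]],"yaw":[0,0,0,0,0,0,0,0]}' 
python3 -m handwheel '{"gripper":[-1],"slide":[[0,0,0]],"yaw":[0]}' >/dev/null; python3 -c "
from h import *
x=st(.055,0);to([x[0],x[1],.058],86.3)"
```

```text
time: 27.07
ee_pos: [0.6207, -0.4144, 0.3003]
tcp_rot: [178.6, 0.2, 86.3]
wrist_force: [-0.2, -0.7, 0.3]
opening: 0.0486
grasp_force: 26.4
time: 28.4
ee_pos: [0.6074, 0.1488, 0.2916]
tcp_rot: [179.3, -0.3, 86.6]
wrist_force: [0.7, -0.9, -1.6]
opening: 0.0493
grasp_force: 26.4
turn 0.003 slide 0.7 4.1 233.6 at [0.6078 0.1451 0.2916] yaw 86.48 t 28.48
```

```bash

python3 -m handwheel '{"gripper":[-1,-1,-1,-1,-1,-1,-1,-1],"slide":[[0,3.5,30],[0,0,40],[0,0,40],[0,0,40],[0,0,40],[0,0,35],[0,0,6],[0,0,0]],"yaw":[0.003,0,0,0,0,0,0,0]}'
python3 -m handwheel '{"gripper":[-1,-1],"slide":[[0,0,0],[0,0,0]],"yaw":[0,0]}'
```

```text
time: 29.15
ee_pos: [0.6135, 0.1422, 0.0587]
tcp_rot: [179.5, -0.2, 86.0]
wrist_force: [0.1, 0.2, 0.8]
opening: 0.0489
grasp_force: 27.5
time: 29.32
ee_pos: [0.6161, 0.1434, 0.0634]
tcp_rot: [179.1, -0.3, 86.1]
wrist_force: [0.6, -0.0, 0.0]
opening: 0.0487
grasp_force: 27.4
```

```bash

python3 -m handwheel '{"gripper":[-1,-1,-1,-1],"slide":[[0,0,4],[0,0,3],[0,0,0],[0,0,0]],"yaw":[0,0,0,0]}'
python3 -m handwheel '{"gripper":[-1,-1,-1],"slide":[[0,0,2],[0,0,0],[0,0,0]],"yaw":[0,0,0]}'
python3 -m handwheel '{"gripper":[-1,-1,-1],"slide":[[0,0,2],[0,0,0],[0,0,0]],"yaw":[0,0,0]}'
```

```text
time: 29.65
ee_pos: [0.6156, 0.1437, 0.0542]
tcp_rot: [179.2, -0.3, 86.1]
wrist_force: [2.8, -0.8, 4.4]
opening: 0.0486
grasp_force: 28.0
time: 29.9
ee_pos: [0.6158, 0.1437, 0.0538]
tcp_rot: [179.1, -0.3, 86.1]
wrist_force: [-0.6, -1.1, 14.6]
opening: 0.0487
grasp_force: 29.5
time: 30.15
ee_pos: [0.6158, 0.1437, 0.0537]
tcp_rot: [179.0, -0.3, 86.1]
wrist_force: [-8.1, -1.8, 28.1]
opening: 0.0489
grasp_force: 30.6
```

```bash

python3 -m handwheel '{"gripper":[-1,-1,0.5,0.5,0.5,0.5,0.5,0.5],"slide":[[0,0,-4],[0,0,0],[0,0,0],[0,0,0],[0,0,0],[0,0,-20],[0,0,-40],[0,0,-40]],"yaw":[0,0,0,0,0,0,0,0]}'
python3 -m handwheel '{"gripper":[1,1,1,1,1,1,1,1],"slide":[[0,0,-40],[0,0,-40],[0,0,-40],[0,0,-20],[0,0,0],[0,0,0],[0,0,0],[0,0,0]],"yaw":[0,0,0,0,-0.121,-0.121,-0.121,-0.121]}'
python3 -m handwheel '{"gripper":[1,1,1,1,1,1,1,1],"slide":[[0,0,0],[0,0,0],[0,0,0],[0,0,0],[0,0,0],[0,0,0],[0,0,0],[0,0,0]],"yaw":[-0.121,-0.121,-0.121,-0.121,-0.121,-0.121,-0.121,-0.121]}' >/dev/null
python3 -m handwheel '{"gripper":[1,1,1],"slide":[[0,0,0],[0,0,0],[0,0,0]],"yaw":[-0.125,0,0]}' 
python3 - <<'E'
from h import *
to([.552,.345,.29],176.3)
c=camera('wrist');np.savez('w7.npz',**c);cv2.imwrite('pics/w7.png',c['img'][:,:,::-1])
E
python3 q.py
```

```text
time: 30.82
ee_pos: [0.6122, 0.1429, 0.1521]
tcp_rot: [179.5, -0.1, 86.1]
wrist_force: [1.3, 0.2, 1.1]
opening: 0.0641
grasp_force: 0.0
time: 31.48
ee_pos: [0.6117, 0.1428, 0.2926]
tcp_rot: [179.3, 0.1, 114.2]
wrist_force: [-0.1, -0.6, -0.3]
opening: 0.0854
grasp_force: 0.0
time: 32.4
ee_pos: [0.6116, 0.1428, 0.2926]
tcp_rot: [179.8, 0.7, 176.2]
wrist_force: [0.3, 0.4, 0.1]
opening: 0.0854
grasp_force: 0.0
turn -0.001 slide 72.6 197.9 2.6 at [0.6116 0.1428 0.2926] yaw 176.24 t 32.40
[179.78   0.69 176.21] [ 13.1  17.   28.8 101.1   0.   16.9] [0.6116 0.1428 0.2927]
```

View pics/w7.png

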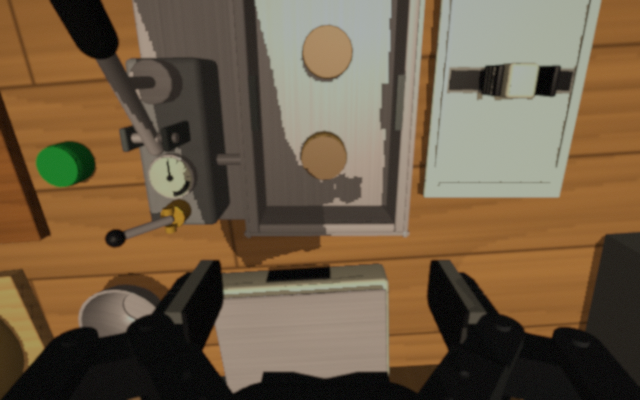

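Both rounds stand upright in the box at (327,50) and (323,155). The cover lies at (515,100), tabs intact. Now refine the station pose from rim corners (247,235) and (408,235), then regrasp the cover.

```bash

python3 - <<'E'
from h import *
c=load("w7.npz")
print(ray(c,[(247,235),(408,235)],.075)[:,:2],st(.1325,-.081),st(.1325,.081))
print("cover corners",ray(c,[(424,196),(560,197)],.021)[:,:2])
to([.552,.345,.29],176.2)
E
python3 -m handwheel '{"gripper":[1,1,1,1,1,1,1,1],"slide":[[12,33,0],[12,33,0],[12,33,0],[12,33,0],[12,33,0],[12.6,33,0],[0,0,0],[0,0,0]],"yaw":[0,0,0,0,0,0,0,0]}' 
python3 - <<'E'
from h import *
to([.552,.345,.052],176.2)
c=camera('wrist');np.savez('w8.npz',**c);cv2.imwrite('pics/w8.png',c['img'][:,:,::-1])
E
```

```text
[[0.68675122 0.05503791]
 [0.69795177 0.2241798 ]] [0.6839967 0.0596183] [0.69445094 0.22128063]
cover corners [[0.67502967 0.25477807]
 [0.68698081 0.41656486]]
turn 0.000 slide 72.9 197.8 2.7 at [0.6116 0.1428 0.2927] yaw 176.21 t 32.45
time: 33.12
ee_pos: [0.5506, 0.3466, 0.2923]
tcp_rot: [179.8, 0.7, 176.5]
wrist_force: [1.1, -0.6, -0.3]
opening: 0.0854
grasp_force: 0.0
turn 0.005 slide -1.5 -1.5 240.3 at [0.5506 0.3466 0.2923] yaw 176.46 t 33.12
```

```bash

python3 -m handwheel '{"gripper":[1,1,1,1,1,1,1,1],"slide":[[-1.5,-1.5,30],[0,0,40],[0,0,40],[0,0,40],[0,0,40],[0,0,30],[0,0,14],[0,0,0]],"yaw":[0.005,0,0,0,0,0,0,0]}' 
python3 -m handwheel '{"gripper":[1,1],"slide":[[0,0,0],[0,0,0]],"yaw":[0,0]}' >/dev/null
python3 -c "
from h import *
to([.552,.345,.052],176.2)"
```

```text
time: 33.83
ee_pos: [0.5545, 0.3412, 0.0545]
tcp_rot: [-180.0, 0.4, 176.0]
wrist_force: [-1.0, -0.6, 0.0]
opening: 0.0854
grasp_force: 0.0
turn -0.002 slide 5.0 1.0 9.0 at [0.5569 0.3437 0.061 ] yaw 176.08 t 34.00
```

```bash

python3 -m handwheel '{"gripper":[1,1,1,-1,-1,-1,-1,-1],"slide":[[5,1,8],[0,0,0],[0,0,0],[0,0,0],[0,0,0],[0,0,0],[0,0,0],[0,0,0]],"yaw":[-0.002,0,0,0,0,0,0,0]}' 60
python3 -m handwheel '{"gripper":[-1,-1,-1,-1,-1],"slide":[[0,0,0],[0,0,0],[0,0,0],[0,0,0],[0,0,0]],"yaw":[0,0,0,0,0]}' 60
python3 q.py
python3 -m handwheel '{"gripper":[-1,-1,-1,-1,-1,-1,-1,-1],"slide":[[0,0,-8],[0,0,-20],[0,0,-40],[0,0,-40],[0,0,-40],[0,0,-30],[0,0,0],[0,0,0]],"yaw":[0,0,0,0,0,0,0,0]}' 60
python3 -c "
from h import *
to([.557,.149,.25],176.3)
s=camera('scene');d=camera('side')
m=np.hstack([crop(s['img'],290,130,190,150,2),crop(d['img'],240,80,190,150,2)]);cv2.imwrite('pics/l2.png',m)"
```

```text
time: 34.67
ee_pos: [0.5516, 0.3455, 0.0533]
tcp_rot: [179.7, 0.8, 176.3]
wrist_force: [-3.6, -4.5, 13.5]
opening: 0.0441
grasp_force: 64.5
time: 35.08
ee_pos: [0.5516, 0.3455, 0.0533]
tcp_rot: [179.7, 0.9, 176.3]
wrist_force: [-3.2, -3.0, 13.2]
opening: 0.0441
grasp_force: 64.5
[179.71   0.85 176.28] [32.2 18.5  4.1 74.7 -0.3 35.9] [0.5516 0.3455 0.0533]
time: 35.75
ee_pos: [0.5492, 0.3452, 0.2305]
tcp_rot: [179.7, 0.8, 176.3]
wrist_force: [-0.0, 0.3, -4.2]
opening: 0.0435
grasp_force: 62.8
turn -0.000 slide -20.4 -195.3 -19.5 at [0.5492 0.3452 0.2305] yaw 176.29 t 35.75
```

```bash

python3 -m handwheel '{"gripper":[-1,-1,-1,-1,-1,-1,-1,-1],"slide":[[-3.7,-32.5,0],[-3.7,-32.5,0],[-3.7,-32.5,0],[-3.7,-32.5,0],[-3.7,-32.5,0],[-3.7,-32.5,0],[0,0,0],[0,0,0]],"yaw":[0,0,0,0,0,0,0,0]}' 
python3 -c "
from h import *
to([.559,.1496,.14],176.2)"
```

```text
time: 36.52
ee_pos: [0.5577, 0.1469, 0.2263]
tcp_rot: [179.8, 0.5, 176.1]
wrist_force: [-0.2, 1.2, -3.3]
opening: 0.0438
grasp_force: 63.1
turn -0.001 slide -1.1 2.8 86.3 at [0.5577 0.1469 0.2263] yaw 176.13 t 36.52
```

```bash

python3 -m handwheel '{"gripper":[-1,-1,-1,-1,-1,-1],"slide":[[-1.1,2,30],[0,0,30],[0,0,23],[0,0,0],[0,0,0],[0,0,0]],"yaw":[0,0,0,0,0,0]}' 
python3 -c "
from h import *
to([.559,.1496,.111],176.2)
s=camera('scene');d=camera('side')
m=np.hstack([crop(s['img'],290,130,190,150,2),crop(d['img'],240,80,190,150,2)]);cv2.imwrite('pics/l3.png',m)"
```

```text
time: 37.02
ee_pos: [0.5606, 0.1516, 0.1463]
tcp_rot: [179.8, 0.7, 176.3]
wrist_force: [0.7, 0.5, -3.6]
opening: 0.0435
grasp_force: 63.1
turn 0.002 slide 1.5 -2.1 35.3 at [0.5606 0.1516 0.1463] yaw 176.34 t 37.02
```

View pics/l3.png

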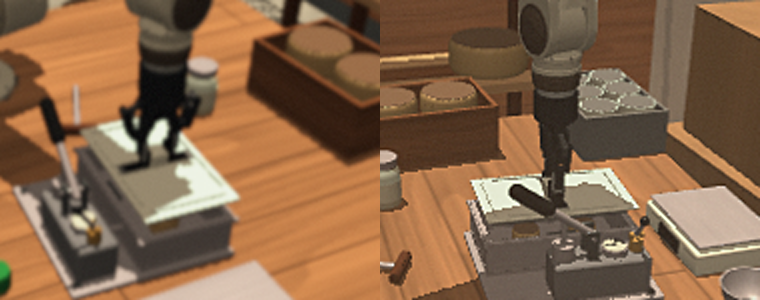

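The cover hangs level and aligned over the box, with both cheeses inside. Lower it in steps.

```bash

python3 -m handwheel '{"gripper":[-1,-1,-1,-1,-1],"slide":[[1.5,-2.1,8],[0,0,5],[0,0,0],[0,0,0],[0,0,0]],"yaw":[0,0,0,0,0]}' 
python3 -c "
from h import *
to([.559,.1496,.111],176.2)"
python3 -m handwheel '{"gripper":[-1,-1,-1,-1,-1],"slide":[[0,0,7],[0,0,5],[0,0,3],[0,0,0],[0,0,0]],"yaw":[0,0,0,0,0]}' 
python3 -c "
from h import *
to([.559,.1496,.111],176.2)"
```

```text
time: 37.53
ee_pos: [0.5591, 0.1489, 0.1325]
tcp_rot: [179.8, 0.7, 176.3]
wrist_force: [-0.1, 1.0, -4.4]
opening: 0.0437
grasp_force: 63.1
turn 0.002 slide 0.1 0.7 21.5 at [0.5591 0.1489 0.1325] yaw 176.29 t 37.53
time: 37.95
ee_pos: [0.559, 0.149, 0.117]
tcp_rot: [179.8, 0.7, 176.3]
wrist_force: [-0.8, -0.0, -4.0]
opening: 0.044
grasp_force: 63.2
turn 0.002 slide 0.1 0.6 6.0 at [0.559 0.149 0.117] yaw 176.30 t 37.95
```

Plug is in freely. Lower the last 6 mm.

```bash

python3 -m handwheel '{"gripper":[-1,-1,-1,-1],"slide":[[0,0.6,3],[0,0,2],[0,0,0],[0,0,0]],"yaw":[0,0,0,0]}' 
python3 -m handwheel '{"gripper":[-1,-1,-1],"slide":[[0,0,2],[0,0,0],[0,0,0]],"yaw":[0,0,0]}' 
python3 -c "
from h import *
to([.559,.1496,.111],176.2)"
```

```text
time: 38.28
ee_pos: [0.5595, 0.1497, 0.1126]
tcp_rot: [179.8, 0.7, 176.3]
wrist_force: [-0.1, 0.4, -1.2]
opening: 0.0435
grasp_force: 63.5
time: 38.53
ee_pos: [0.5595, 0.1497, 0.1124]
tcp_rot: [179.7, 0.8, 176.3]
wrist_force: [-5.6, -1.0, 11.6]
opening: 0.0434
grasp_force: 67.0
turn 0.002 slide 0.5 -0.2 1.4 at [0.5595 0.1497 0.1124] yaw 176.29 t 38.53
```

```bash

python3 -m handwheel '{"gripper":[1,1,1,1,1,1,1,1],"slide":[[0,0,0],[0,0,0],[0,0,0],[0,0,0],[0,0,-15],[0,0,-30],[0,0,-40],[0,0,-40]],"yaw":[0,0,0,0,0,0,0,0]}' 
python3 -m handwheel '{"gripper":[1,1,1,1],"slide":[[0,0,-35],[0,0,-30],[0,0,0],[0,0,0]],"yaw":[0,0,0,0]}' 
python3 -c "
from h import *
a=st(.105,-.150-.0287);print('knob up',a,.103+.041,'down',st(.105,-.2))
g=st(.025-.12*np.cos(np.radians(35)),-.15);print('grip up',g,.115+.12*np.sin(np.radians(35)));print('grip down',st(.025-.12*np.cos(np.radians(11)),-.15),.115-.12*np.sin(np.radians(11)))
to([*st(.105,-.185),.26],176.2)
c=camera('wrist');np.savez('w9.npz',**c);d=camera('side');np.savez('side2.npz',**d)
m=np.hstack([crop(c['img'],80,20,440,330,.9),crop(d['img'],260,150,150,113,2.64)[:297,:396]]);cv2.imwrite('pics/l4.png',m)"
```

```text
time: 39.2
ee_pos: [0.5572, 0.1491, 0.2361]
tcp_rot: [179.8, 0.6, 176.3]
wrist_force: [1.7, -0.0, 0.2]
opening: 0.0855
grasp_force: 0.0
time: 39.53
ee_pos: [0.5577, 0.1493, 0.3024]
tcp_rot: [179.7, 0.9, 176.3]
wrist_force: [0.1, -0.5, -1.5]
opening: 0.0853
grasp_force: 0.0
knob up [ 0.65024922 -0.03610341] 0.144 down [ 0.64887468 -0.05735902]
grip up [0.47417469 0.00404276] 0.18382917236212554
grip down [0.45471831 0.00530095] 0.09210292055481463
turn 0.002 slide -104.7 -185.1 42.4 at [0.5577 0.1493 0.3024] yaw 176.29 t 39.53
```

View pics/l4.png

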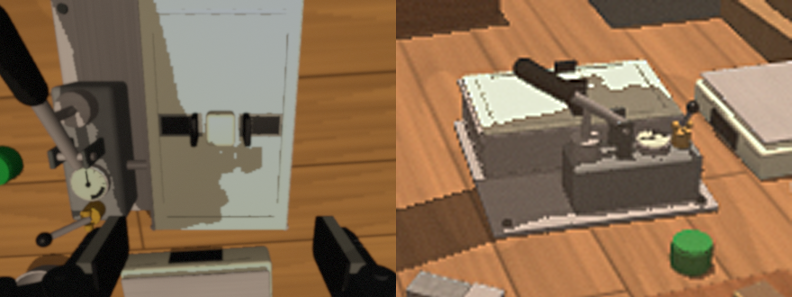

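The cover lies flat, with tabs sprung out (spacing as at first, 57 px). The vent knob is still up at about wrist (129,287), side (399,190). Next: vent with closed fingers.

```bash

python3 -c "
from h import *
c=load('w9.npz');print(proj(c,[[*st(.105,-.1787),.144]]))"
python3 -m handwheel '{"gripper":[-1,-1,-1,-1,-1,-1,-1,-1],"slide":[[-17.4,-30.8,0],[-17.4,-30.8,0],[-17.4,-30.8,0],[-17.4,-30.8,0],[-17.4,-30.8,0],[-17.4,-32,0],[0,0,0],[0,0,0]],"yaw":[0,0,0,0,0,0,0,0]}' 20
python3 -c "
from h import *
to([*st(.105,-.189),.2],176.2)"
```

```text
[[130.98443452 285.07568634]]
time: 40.3
ee_pos: [0.6493, -0.0451, 0.2983]
tcp_rot: [179.8, 0.5, 176.1]
wrist_force: [0.1, 0.7, -0.1]
opening: -0.0001
grasp_force: 0.0
turn -0.001 slide -0.4 -1.3 98.3 at [ 0.6493 -0.0451  0.2983] yaw 176.13 t 40.30
```

```bash

python3 -m handwheel '{"gripper":[-1,-1,-1,-1,-1,-1],"slide":[[0,-1,30],[0,0,30],[0,0,25],[0,0,10],[0,0,0],[0,0,0]],"yaw":[0,0,0,0,0,0]}' 
python3 -m handwheel '{"gripper":[-1,-1,-1,-1,-1,-1],"slide":[[0,0,10],[0,0,10],[0,0,10],[0,0,10],[0,0,0],[0,0,0]],"yaw":[0,0,0,0,0,0]}' 
python3 -m handwheel '{"gripper":[-1,-1,-1,-1],"slide":[[0,0,5],[0,0,5],[0,0,0],[0,0,0]],"yaw":[0,0,0,0]}' 
python3 -c "
from h import *
to([*st(.105,-.189),.12],176.2)"
```

```text
time: 40.8
ee_pos: [0.6499, -0.0432, 0.2066]
tcp_rot: [179.8, 0.7, 176.3]
wrist_force: [0.9, -0.3, 0.2]
opening: -0.0001
grasp_force: 0.0
time: 41.3
ee_pos: [0.651, -0.0462, 0.1673]
tcp_rot: [-180.0, 0.9, 176.2]
wrist_force: [-2.8, -9.2, 11.4]
opening: -0.0002
grasp_force: 5.6
time: 41.63
ee_pos: [0.6512, -0.0509, 0.1616]
tcp_rot: [-179.5, 1.1, 176.0]
wrist_force: [-12.0, -32.6, 33.5]
opening: -0.0002
grasp_force: 18.1
turn -0.004 slide 1.9 4.4 41.6 at [ 0.6512 -0.0509  0.1616] yaw 175.98 t 41.63
```

The tool came down on the outer flank of the knob, pushed out sideways. Back up and check that nothing changed.

```bash

python3 -m handwheel '{"gripper":[-1,-1,-1,-1,-1],"slide":[[0,0,-15],[0,0,-25],[0,0,-20],[0,0,0],[0,0,0]],"yaw":[0,0,0,0,0]}' 
python3 -c "
from h import *
to([*st(.105,-.176),.2],176.2)
s=camera('scene');d=camera('side')
m=np.hstack([crop(d['img'],300,140,120,113,3.3),crop(s['img'],290,170,120,113,3.3)]);cv2.imwrite('pics/l5.png',m)"
```

```text
time: 42.05
ee_pos: [0.6506, -0.0442, 0.2166]
tcp_rot: [179.8, 0.8, 176.3]
wrist_force: [0.6, -0.4, -0.6]
opening: -0.0001
grasp_force: 0.0
turn 0.001 slide 0.9 10.7 16.6 at [ 0.6506 -0.0442  0.2166] yaw 176.28 t 42.05
```

View pics/l5.png

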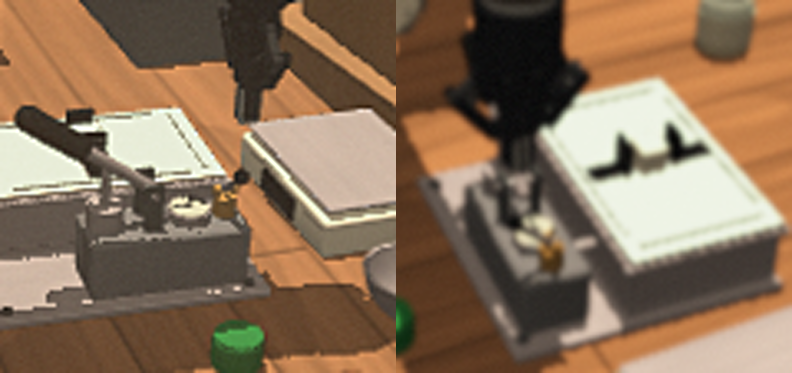

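```bash

python3 -c "
from h import *
c=load('side2.npz')
for v in (0,.2,.4,.6,.8,.96):
    a=np.radians(55)-v; print(v,np.round(proj(c,[[*st(.105,-.15-.05*np.cos(a)),.103+.05*np.sin(a)]]),1), .05*np.cos(a),.05*np.sin(a))"
```

```text
0 [[372.1 189.9]] 0.02867882181755231 0.04095760221444959
0.2 [[372.7 192.8]] 0.036244174178162246 0.03444357470041456
0.4 [[373.1 195.9]] 0.04236458568939443 0.02655639055605933
0.6 [[373.4 199. ]] 0.046796054858371426 0.017610486923770517
0.8 [[373.4 202. ]] 0.04936191299363576 0.007962508750936079
0.96 [[373.3 204.3]] 0.04999999988128047 -3.4455701532084524e-06
```

Vent is now at about 0.25 rad. Friction pins the knob, so the tool must follow its arc, outward and down.

```bash

python3 -m handwheel '{"gripper":[-1,-1,-1,-1,-1],"slide":[[0.9,0,25],[0,0,18],[0,0,8],[0,0,0],[0,0,0]],"yaw":[0,0,0,0,0]}' 
python3 -m handwheel '{"gripper":[-1,-1,-1,-1,-1,-1,-1],"slide":[[0,-2.3,3],[0,-2.3,3],[0,-2.2,4.5],[0,-2.2,4.5],[0,-1.3,5],[0,0,0],[0,0,0]],"yaw":[0,0,0,0,0,0,0]}' 
python3 -c "
from h import *
to([*st(.105,-.2),.13],176.2)"
```

```text
time: 42.57
ee_pos: [0.6495, -0.0437, 0.1645]
tcp_rot: [179.8, 0.6, 176.3]
wrist_force: [1.0, 0.3, 0.5]
opening: -0.0001
grasp_force: 0.0
time: 43.15
ee_pos: [0.6491, -0.0539, 0.1441]
tcp_rot: [179.7, 0.6, 176.3]
wrist_force: [0.5, 0.1, -0.0]
opening: 0.0001
grasp_force: 0.0
turn 0.002 slide 0.0 -3.5 14.1 at [ 0.6491 -0.0539  0.1441] yaw 176.29 t 43.15
```

```bash

python3 -m handwheel '{"gripper":[-1,-1,-1,-1,-1,-1,-1],"slide":[[0,-1.5,5],[0,-1,5],[0,0,5],[0,0,3],[0,0,0],[0,0,0],[0,0,0]],"yaw":[0,0,0,0,0,0,0]}' 
python3 -c "
from h import *
to([*st(.105,-.2),.13],176.2)"
```

```text
time: 43.73
ee_pos: [0.6499, -0.0567, 0.129]
tcp_rot: [179.8, 0.9, 176.3]
wrist_force: [-5.0, -1.5, 14.9]
opening: 0.0001
grasp_force: 7.6
turn 0.001 slide 0.9 -0.7 -1.0 at [ 0.6499 -0.0567  0.129 ] yaw 176.28 t 43.73
```

Hard stop reached at knob level. Rise and check the knob numerically.

```bash

python3 -m handwheel '{"gripper":[-1,-1,-1,-1,-1,-1,-1],"slide":[[0,0,-20],[0,0,-40],[0,0,-40],[0,0,-40],[0,0,-22],[0,0,0],[0,0,0]],"yaw":[0,0,0,0,0,0,0]}' 
python3 - <<'E'
from h import *
d=camera('side');np.savez('side3.npz',**d);b=load('side2.npz')["img"]
f=lambda im,v:im[int(v)-1:int(v)+2,372:375].mean().round()
for v in range(186,210,2):print(v,f(b,v),f(d["img"],v))
to([*st(-.073,-.15),.29],176.3)
E
```

```text
time: 44.32
ee_pos: [0.6481, -0.0568, 0.2897]
tcp_rot: [179.8, 0.8, 176.3]
wrist_force: [-0.5, -0.5, -1.5]
opening: 0.0001
grasp_force: 0.0
186 120.0 122.0
188 90.0 118.0
190 54.0 111.0
192 73.0 121.0
194 132.0 134.0
196 138.0 140.0
198 136.0 139.0
200 143.0 146.0
202 144.0 103.0
204 140.0 36.0
206 131.0 67.0
208 99.0 125.0
turn 0.000 slide 176.8 49.5 -2.0 at [ 0.6477 -0.0568  0.288 ] yaw 176.30 t 44.37
```

The knob is now at row 204, which matches 0.96 rad: fully down. On to the pump grip.

```bash

python3 -m handwheel '{"gripper":[-1,-1,-1,-1,-1,-1,-1],"slide":[[35.4,9.9,0],[35.4,9.9,0],[35.4,9.9,0],[35.4,9.9,0],[35.4,9.9,0],[0,0,0],[0,0,0]],"yaw":[0,0,0,0,0,0,0]}' 
python3 - <<'E'
from h import *
to([*st(-.073,-.15),.236],176.3)
d=camera('side');np.savez('side4.npz',**d);d=camera('scene');np.savez('scene4.npz',**d)
b=load('side2.npz')
print(proj(b,[[*st(-.0733,-.15),.1838]]))
E
```

```text
time: 44.95
ee_pos: [0.4725, 0.0044, 0.2859]
tcp_rot: [179.8, 0.7, 176.4]
wrist_force: [1.0, -0.7, 0.8]
opening: -0.0
grasp_force: 0.0
turn 0.001 slide -2.0 -0.3 49.9 at [0.4725 0.0044 0.2859] yaw 176.36 t 44.95
[[315.83290699 179.69366202]]
```

```bash

python3 -m handwheel '{"gripper":[-1,-1,-1,-1,-1],"slide":[[0,0,25],[0,0,20],[0,0,8],[0,0,0],[0,0,0]],"yaw":[0,0,0,0,0]}' 
python3 -m handwheel '{"gripper":[-1,-1,-1,-1,-1,-1,-1,-1],"slide":[[0,0,5],[5.5,0,8],[5.5,0,8],[5.5,0,8],[3,0,8],[2.5,0,8],[2.5,0,8],[0,0,0]],"yaw":[0,0,0,0,0,0,0,0]}' 
```

```text
time: 45.47
ee_pos: [0.4751, 0.0038, 0.2336]
tcp_rot: [179.8, 0.6, 176.3]
wrist_force: [0.7, 0.0, 0.7]
opening: -0.0001
grasp_force: 0.0
time: 46.13
ee_pos: [0.4512, 0.0057, 0.1815]
tcp_rot: [179.8, 0.8, 176.3]
wrist_force: [-1.4, -0.2, 8.5]
opening: -0.0003
grasp_force: 4.2
```

```bash

python3 -m handwheel '{"gripper":[-1,-1,-1,-1,-1,-1,-1],"slide":[[2,0,8],[0.5,0,8],[0.5,0,8],[0,0,8],[0,0,8],[0,0,0],[0,0,0]],"yaw":[0,0,0,0,0,0,0]}' 
python3 -c "
from h import *
to([*st(-.095,-.15),.128],176.3)"
```

```text
time: 46.72
ee_pos: [0.4488, 0.0061, 0.1426]
tcp_rot: [179.8, 0.8, 176.3]
wrist_force: [-7.4, -0.7, 13.6]
opening: -0.0003
grasp_force: 6.8
turn -0.000 slide -3.8 -0.4 14.6 at [0.4488 0.0061 0.1426] yaw 176.29 t 46.72
```

```bash

python3 -m handwheel '{"gripper":[-1,-1,-1,-1,-1],"slide":[[-0.5,0,6],[-0.5,0,5],[0,0,4],[0,0,0],[0,0,0]],"yaw":[0,0,0,0,0]}' 

```

```text
time: 47.13
ee_pos: [0.4496, 0.0061, 0.1276]
tcp_rot: [179.8, 0.8, 176.3]
wrist_force: [-10.4, 0.3, 13.6]
opening: -0.0001
grasp_force: 7.7
```

```bash

python3 -m handwheel '{"gripper":[-1,-1,-1],"slide":[[0,0,2],[0,0,1],[0,0,0]],"yaw":[0,0,0]}' 
python3 -m handwheel '{"gripper":[-1,-1,-1,-1,-1,-1,-1,-1],"slide":[[-0.5,0,-12],[-0.5,0,-15],[-2,0,-15],[-5,0,-15],[-5,0,-15],[-6,0,-15],[-6,0,-12],[0,0,-9]],"yaw":[0,0,0,0,0,0,0,0]}' 
python3 -m handwheel '{"gripper":[-1,-1],"slide":[[0,0,0],[0,0,0]],"yaw":[0,0]}' 
python3 - <<'E'
from h import *
to([*st(-.073,-.15),.234],176.3)
d=camera('side');np.savez('side5.npz',**d);a=load('side4.npz')
df=np.abs(d["img"].astype(int)-a["img"]).sum(2)
p=proj(a,[[*st(x,-.15),.09] for x in(.04,.06,.08,.1)]);print(p)
ys,xs=np.where(df[190:215,335:375]>60);print(np.c_[xs+335,ys+190][:40].tolist())
E
```

```text
time: 47.38
ee_pos: [0.4497, 0.0061, 0.1247]
tcp_rot: [179.8, 0.8, 176.3]
wrist_force: [-9.7, -0.3, 14.3]
opening: -0.0002
grasp_force: 8.0
time: 48.05
ee_pos: [0.4749, 0.0041, 0.2331]
tcp_rot: [179.8, 0.9, 176.3]
wrist_force: [0.4, 0.1, -0.7]
opening: 0.0
grasp_force: 0.0
time: 48.22
ee_pos: [0.4733, 0.0041, 0.2311]
tcp_rot: [179.8, 0.7, 176.3]
wrist_force: [0.3, -0.2, -0.2]
opening: -0.0002
grasp_force: 0.0
turn -0.000 slide -1.2 -0.0 -2.9 at [0.4733 0.0041 0.2311] yaw 176.29 t 48.22
[[348.94434827 202.17833042]
 [354.76186582 201.56394805]
 [360.54029525 200.95367086]
 [366.27954416 200.34750901]]
[[341, 191], [335, 200], [352, 201], [353, 201], [354, 201], [355, 201], [356, 201], [352, 202], [353, 202], [354, 202], [355, 202], [351, 203], [353, 204], [354, 204], [355, 204], [354, 205], [355, 205], [356, 205], [338, 206], [339, 206], [340, 206], [341, 206], [342, 206], [343, 206], [356, 206], [355, 209], [356, 209], [354, 210], [355, 210], [356, 210], [355, 211], [356, 211], [355, 212], [356, 212], [357, 212]]
```

The needle has moved (changed pixels on the dial around (354,202)), so full strokes register. Five strokes give 2.0–2.5 rad, safely in the band; four more.

```bash

python3 -m handwheel '{"gripper":[-1,-1,-1,-1,-1,-1,-1,-1],"slide":[[0,0,4],[5.5,0,8],[5.5,0,8],[5.5,0,8],[3,0,8],[2.5,0,8],[2.5,0,8],[2,0,8]],"yaw":[0,0,0,0,0,0,0,0]}' >/dev/null
python3 -m handwheel '{"gripper":[-1,-1,-1,-1,-1,-1,-1,-1],"slide":[[0.5,0,10],[0.5,0,10],[-0.5,0,10],[-0.5,0,10],[0,0,8],[0,0,0],[0,0,0],[0,0,0]],"yaw":[0,0,0,0,0,0,0,0]}' 
python3 -m handwheel '{"gripper":[-1,-1,-1,-1,-1,-1,-1,-1],"slide":[[-0.5,0,-12],[-0.5,0,-15],[-2,0,-15],[-5,0,-15],[-6,0,-15],[-6,0,-15],[-6.5,0,-12],[0,0,-9]],"yaw":[0,0,0,0,0,0,0,0]}' >/dev/null
python3 -m handwheel '{"gripper":[-1,-1],"slide":[[0,0,0],[0,0,0]],"yaw":[0,0]}'
python3 -c "
from h import *
to([*st(-.073,-.15),.234],176.3)"
```

```text
time: 49.6
ee_pos: [0.4469, 0.0062, 0.1232]
tcp_rot: [179.8, 0.6, 176.3]
wrist_force: [-9.7, -0.3, 18.4]
opening: 0.0002
grasp_force: 9.6
time: 50.43
ee_pos: [0.4727, 0.0042, 0.2301]
tcp_rot: [179.8, 0.6, 176.3]
wrist_force: [-0.5, -0.4, -0.4]
opening: -0.0004
grasp_force: 0.0
turn -0.000 slide -1.7 -0.0 -3.9 at [0.4727 0.0042 0.2301] yaw 176.29 t 50.43
```

```bash

python3 -m handwheel '{"gripper":[-1,-1,-1,-1,-1,-1,-1,-1],"slide":[[0,0,4],[5.5,0,8],[5.5,0,8],[5.5,0,8],[3,0,8],[2.5,0,8],[2.5,0,8],[2,0,8]],"yaw":[0,0,0,0,0,0,0,0]}' >/dev/null
python3 -m handwheel '{"gripper":[-1,-1,-1,-1,-1,-1,-1,-1],"slide":[[0.5,0,10],[0.5,0,10],[-0.5,0,10],[-0.5,0,10],[0,0,8],[0,0,0],[0,0,0],[0,0,0]],"yaw":[0,0,0,0,0,0,0,0]}' 
python3 -m handwheel '{"gripper":[-1,-1,-1,-1,-1,-1,-1,-1],"slide":[[-0.5,0,-12],[-0.5,0,-15],[-2,0,-15],[-5,0,-15],[-6,0,-15],[-6,0,-15],[-6.5,0,-12],[0,0,-9]],"yaw":[0,0,0,0,0,0,0,0]}' >/dev/null
python3 -m handwheel '{"gripper":[-1,-1],"slide":[[0,0,0],[0,0,0]],"yaw":[0,0]}'
python3 - <<'E'
from h import *
to([*st(-.073,-.15),.234],176.3)
c=camera('wrist');np.savez('w10.npz',**c)
p=proj(c,[[*st(x,-.15),.092] for x in(.04,.06,.065,.08)]);print(p)
E
```

```text
time: 51.77
ee_pos: [0.4464, 0.0062, 0.123]
tcp_rot: [179.8, 0.6, 176.3]
wrist_force: [-11.8, -0.0, 19.9]
opening: 0.0002
grasp_force: 11.0
time: 52.6
ee_pos: [0.4726, 0.0042, 0.2299]
tcp_rot: [179.8, 0.6, 176.3]
wrist_force: [-0.1, 0.7, -1.1]
opening: 0.0
grasp_force: 0.0
turn -0.000 slide -1.8 -0.0 -4.1 at [0.4726 0.0042 0.2299] yaw 176.29 t 52.60
[[325.7383255  310.02082183]
 [325.71787129 328.91093105]
 [325.71287779 333.50891664]
 [325.69817621 347.01498933]]
```

```bash

python3 -m handwheel '{"gripper":[-1,-1,-1,-1,-1,-1,-1,-1],"slide":[[0,0,4],[5.5,0,8],[5.5,0,8],[5.5,0,8],[3,0,8],[2.5,0,8],[2.5,0,8],[2,0,8]],"yaw":[0,0,0,0,0,0,0,0]}' >/dev/null
python3 -m handwheel '{"gripper":[-1,-1,-1,-1,-1,-1,-1,-1],"slide":[[0.5,0,10],[0.5,0,10],[-0.5,0,10],[-0.5,0,10],[0,0,8],[0,0,0],[0,0,0],[0,0,0]],"yaw":[0,0,0,0,0,0,0,0]}' 
python3 -m handwheel '{"gripper":[-1,-1,-1,-1,-1,-1,-1,-1],"slide":[[-0.5,0,-12],[-0.5,0,-15],[-2,0,-15],[-5,0,-15],[-6,0,-15],[-6,0,-15],[-6.5,0,-12],[0,0,-9]],"yaw":[0,0,0,0,0,0,0,0]}' >/dev/null
python3 -m handwheel '{"gripper":[-1,-1],"slide":[[0,0,0],[0,0,0]],"yaw":[0,0]}'
```

```text
time: 53.98
ee_pos: [0.4467, 0.0062, 0.1232]
tcp_rot: [179.8, 0.6, 176.3]
wrist_force: [-11.5, 0.3, 18.5]
opening: -0.0004
grasp_force: 10.1
time: 54.82
ee_pos: [0.4727, 0.0042, 0.23]
tcp_rot: [179.8, 0.6, 176.3]
wrist_force: [0.3, -1.4, -0.3]
opening: -0.0001
grasp_force: 0.0
```

```bash

python3 -m handwheel '{"gripper":[-1,-1,-1,-1,-1,-1,-1,-1],"slide":[[0,0,4],[5.5,0,8],[5.5,0,8],[5.5,0,8],[3,0,8],[2.5,0,8],[2.5,0,8],[2,0,8]],"yaw":[0,0,0,0,0,0,0,0]}' >/dev/null
python3 -m handwheel '{"gripper":[-1,-1,-1,-1,-1,-1,-1,-1],"slide":[[0.5,0,10],[0.5,0,10],[-0.5,0,10],[-0.5,0,10],[0,0,8],[0,0,0],[0,0,0],[0,0,0]],"yaw":[0,0,0,0,0,0,0,0]}' 
python3 -m handwheel '{"gripper":[-1,-1,-1,-1,-1,-1,-1,-1],"slide":[[-0.5,0,-12],[-0.5,0,-15],[-2,0,-15],[-5,0,-15],[-6,0,-15],[-6,0,-15],[-6.5,0,-12],[0,0,-9]],"yaw":[0,0,0,0,0,0,0,0]}' >/dev/null
python3 -m handwheel '{"gripper":[-1,-1,-1,-1,-1,-1,-1,-1],"slide":[[0,0,-20],[0,0,-40],[-20,30,0],[-20,30,0],[-20,30,0],[-20,30,0],[0,0,0],[0,0,0]],"yaw":[0,0,0,0,0,0,0,0]}'
python3 - <<'E'
from h import *
c=camera('wrist');np.savez('w10.npz',**c)
# needle: rectify dial on its plane in station axes, dark profile by angle (clockwise from -x)
for n in("w2","w7","w10"):
    c=load(n+".npz")
    for z in(.085,):
        G=lambda x,y:proj(c,np.array([[*st(a,b),z] for a,b in zip(x,y)])).astype(np.float32)
        if n=="w2":
            xs,ys=np.meshgrid(np.linspace(.03,.12,90),np.linspace(-.19,-.11,80));uv=G(xs.ravel(),ys.ravel())
            v=cv2.remap(c["img"],uv[:,0].reshape(xs.shape),uv[:,1].reshape(xs.shape),cv2.INTER_LINEAR).min(2)
            k,l,s,ce=cv2.connectedComponentsWithStats((v>130).astype(np.uint8))
            i=1+s[1:,4].argmax();print(s[i],ce[i]);x0,y0=.03+ce[i][0]*.09/89,-.19+ce[i][1]*.08/79;print(x0,y0)
E
```

```text
time: 56.15
ee_pos: [0.4464, 0.0062, 0.123]
tcp_rot: [179.8, 0.6, 176.3]
wrist_force: [-12.8, 0.1, 19.8]
opening: -0.0
grasp_force: 11.0
time: 57.48
ee_pos: [0.5599, 0.1198, 0.2897]
tcp_rot: [179.8, 0.5, 176.4]
wrist_force: [-0.9, -0.1, -0.1]
opening: 0.0002
grasp_force: 0.0
[ 24  18  34  35 614] [39.53745928 33.26384365]
0.0699817003989313 -0.15631509503978888
```

```bash
python3 - <<'E'
from h import *
R=[]
for n in("w2","w10"):
    c=load(n+".npz");xs,ys=np.meshgrid(np.linspace(.048,.096,33),np.linspace(-.130,-.178,25))
    uv=proj(c,np.array([[*st(a,b),.085] for a,b in zip(xs.ravel(),ys.ravel())])).astype(np.float32)
    v=cv2.remap(c["img"],uv[:,0].reshape(xs.shape),uv[:,1].reshape(xs.shape),cv2.INTER_LINEAR).min(2).astype(int)
    R.append(["".join("#@o. "[min(4,p*5//max(1,v.max()))] for p in r) for r in v])
print("station x right, y up; left w2 rest, right w10 now")
for a,b in zip(*R):print(a+"  |  "+b)
E
```

```text
station x right, y up; left w2 rest, right w10 now
...ooo@@@@oooooooooo....oo@@@@@##  |  @@@@@@@@@@@@@@@@@@@@@@@@@@@@@@@@@
..oo@@@oo...............oo@@@@@@@  |  @@@@@@@@@@ooooooooo@@@@@@@@@@@@@@
oo@@oo..      .   ..  ..oo@@@@@@@  |  @@@@@@@oooooooooooooooo@@@@@@@@@@
o@@o.            .ooo....o@@@@@@@  |  @@@@@oooooooooooo@#@@@oo@@@@@@@@@
@@o.             o@@@@o...o@@@@@@  |  @@@@ooooooooooooo@####@@oo@@@@@@@
@o.               .o@@#@...o@@@@@  |  @@@ooooooooooooooo@@@###@oo@@@@@#
o.                  .o@@@o..o@@@@  |  @@ooooooooooooooooooo@###@oo@@###
o.  .                 .o@@o.o@@@@  |  @ooooooooooooooooooooo@###@o@@###
@o.                    .@@@..o##@  |  @@oooooooooooooooooo@@@@###@@@###
#@o.                    o@@o.o###  |  @@ooooooooooooooooo@@@oo@##@@@###
@@@o.                   .@@o.o@##  |  @@@ooooooooooooo@@@@oooo@##@@@###
oooo.        .o@o.      .ooo..@##  |  @@@ooooooooooo@##@ooooooo@@@o@###
oooooo..oooooo@#@o.          .@##  |  @ooooooooooooo@##o........ooo@###
oo..          .oo.           .o@#  |  @oooo..........oo.         ..o@@#
oo.                          ..o@  |  @@o..                        ..o@
ooo.                         ...o  |  @@o                          ...o
....                        .....  |  @oo                         .....
....                        .....  |  ooo.                       ......
....                       ......  |  ooo.                      .......
.....                     .......  |  o....                    ........
......                  .........  |  ......                  .........
........              ...........  |  .........             ...........
...........    .. ...............  |  ...........   .  ................
.................................  |  .................................
................................o  |  .................................
```

The needle now points about 30–35° past +x towards +y, roughly 2.5 rad, inside the dark band. Final check that lever, vent and cover are as they should be, then hand in.

```bash
python3 - <<'E'
from h import *
from workcell import ticket
d=camera('side');a=load('side3.npz')["img"].astype(int);b=load('side2.npz')["img"].astype(int);i=d["img"].astype(int)
f=lambda im:[im[y-2:y+3,x-2:x+3].mean().round() for x,y in((316,182),(307,177),(373,204),(373,190))]
print(f(b),f(a),f(i))
s=camera('scene');t=load('scene0.npz')["img"].astype(int)
df=np.abs(s["img"].astype(int)-t).sum(2)[195:330,150:300]>120
k,l,st_,ce=cv2.connectedComponentsWithStats(df.astype(np.uint8))
print([(r[:5].tolist()) for r in st_[1:] if r[4]>25])
o=sensors.get_obs();print(o["time"],o["wrist_force"])
E
```

```text
[np.float64(50.0), np.float64(52.0), np.float64(129.0), np.float64(66.0)] [np.float64(55.0), np.float64(56.0), np.float64(65.0), np.float64(116.0)] [np.float64(51.0), np.float64(53.0), np.float64(65.0), np.float64(114.0)]
[[0, 0, 100, 48, 1685], [127, 2, 23, 37, 412], [104, 7, 20, 11, 75], [79, 66, 15, 12, 86], [45, 97, 17, 13, 133]]
57.6333 [0.40627545 0.06289727 0.378937  ]
```

```bash
python3 -c "
from workcell import ticket
print(ticket.job_done())"
```

```text
the job is handed in; nothing more can be done
None
```

The job is handed in: both round cheeses stand in the box, the cover is back on with both tabs sprung out, the vent is right down, and five full strokes brought the needle to about 2.5 rad in the dark band; the lever is up, and the squares are untouched.

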